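Hang a part-loaded slide carrier level on the dipping stand and lower it into the trough

TASK

Take the slide carrier from the front notches of the rest (the one nearest you) and hang it on the hook of the dipping stand by whichever of its five holes lets it hang level with the slides it carries, and let go of it. Then push the lift head down by its knob to the lower stop, so that the slides stand level in the trough, and leave the other two carriers in their notches.

Things in the scene. Friction and masses are not known exactly. Their poses are not given: they have to be found in the camera images.
- carrier_left_tab (a point): Loose white slide carrier holding two slides, in the clips at y +15 and +45 (mm). Point: middle of its finger tab's grip, 35 mm above the hole line, at the bar's middle (y 0). The tab is 24 mm wide (y), 8 thick (x), 11 to 50 mm above the hole line; take it across the 24 mm. Axes: z up, y along the bar (+y left as the robot sees it in the rest), x through the holes, away from the robot.
- carrier_wide_tab (a point): Loose white slide carrier holding one double-width slide, 52 wide, centred at y -30 (mm). Point: middle of its finger tab's grip, 35 mm above the hole line, at the bar's middle (y 0). The tab is 24 mm wide (y), 8 thick (x), 11 to 50 mm above the hole line; take it across the 24 mm. Axes: z up, y along the bar (+y left as the robot sees it in the rest), x through the holes, away from the robot.
- carrier_mid_tab (a point): Loose white slide carrier holding two slides, in the clips at y -15 and +15 (mm). Point: middle of its finger tab's grip, 35 mm above the hole line, at the bar's middle (y 0). The tab is 24 mm wide (y), 8 thick (x), 11 to 50 mm above the hole line; take it across the 24 mm. Axes: z up, y along the bar (+y left as the robot sees it in the rest), x through the holes, away from the robot.
- carrier_left: Carrier: flat upright bar 150 long (y), 22 tall (z), 8 mm thick (x); origin on the hole line at its middle. Five 12 mm round holes through it, axes along x, at y -40, -20, 0, 20, 40 mm. Under it four steel clips at y -45, -15, 15, 45 mm. A standard glass slide is 26 mm wide and weighs as much as the whole empty carrier with clips, a double-width one twice that. Slides reach 82 mm below the hole line.
- carrier_wide: Carrier with the same bar, five holes, tab, clips, weights and axes as carrier_left, but holding one double-width slide, 52 wide, centred at y -30 (mm). Which carrier lies in which notches of the rest differs from run to run.
- carrier_mid: Carrier with the same bar, five holes, tab, clips, weights and axes as carrier_left, but holding two slides, in the clips at y -15 and +15 (mm). Which carrier lies in which notches of the rest differs from run to run.
- rest: Fixed grey rest for the carriers, 150 x 156 mm; origin under its centre on the bench, z up, x away from the robot. Two cheeks at y -70 and +70 mm, 106 mm high, have 12 mm wide, 17 mm deep notches at x -46 (front, nearest the robot), 0 and +46 mm; a bar's ends lie in each pair, hole line 100 mm above the bench, slides hanging free between the cheeks.
- hook_seat (a point): Middle of the level seat of the hook (5 mm steel bar) under the lift head, on the bar's centre line, over the trough's middle. Axes: x away from the robot along the bar, y left, z up. The bar is level from x +28 to -14 mm, behind that a stem goes straight up at x +32 mm. About 156 mm above the bench with the head up. A hole hanging on the bar has its centre 3.5 mm below the bar's centre line.
- hook_tip (a point): Free tip of the hook, pointing to the robot: 30 mm before the seat's middle and 6 mm above it; from x -14 mm the bar rises 20 degrees to it. Axes as hook_seat. The grey head, 72 mm wide (y), overhangs the hook: underside 130 mm above the seat, from x +2 to +107 mm of the seat. A hand standing vertical over the seat strikes it; a hand leaning back to the robot by 30 to 45 degrees clears it.
- knob_top (a point): Middle of the top of the black push knob on the lift head, 32 mm across, 18 mm behind the seat's middle and 182 mm above it; axes as hook_seat. Two guide rods stand 72 mm behind its centre and reach 349 mm above the bench.
- lift (a joint): How far the lift head is pushed down, m: 0 right up, 0.045 at the lower stop. It starts within 6 mm of the top, slides on two guide rods, stays where it is left and needs about 3 to 6 N downward to move.
- trough: Fixed glass staining trough under the hook, 70 (x) x 116 (y) x 42 mm high, walls 3 mm, open at the top; origin under its centre, 15 mm above the bench: rim 57 mm above the bench. Slides on the raised hook hang about 10 mm above the rim and enter it when the head goes down.

How it is judged:
By the outcome, as a careful person would: the job done as asked, in the order asked, and still so for the second after the job is handed in, with the robot touching nothing.
It also fails if it takes over 64 s, if anything falls off the work surface, if the arm or the gripper's body presses on something with over 40 N, if the wrist force passes 120 N, or if a joint passes its speed limit or range.

ROBOT

A 7-joint arm with a two-finger parallel gripper is mounted at the origin on a cart in front of the work surface, level with it; the furniture and walls round the work are solid. World frame = base frame: x ahead of the robot, y to its left, z up, the work surface at z = 0. Lengths are in m, angles in rad, forces in N, time in s.
With the tool pointing down it reaches from about 0.35 to 0.9 m from the base axis. Payload 8.1 kg.
Tool frame: the origin (TCP) lies on the centre line of the jaws, within the pads' length; the fingertips stand 8 mm ahead of it and the grasp point (between the pads) lies 11 mm behind it (arm.nose_length is the distance from the TCP to the fingertips, in m); z points along the fingers, y is the line along which they close (so a half turn about z gives the same grasp; the last joint's range is limited). The gripper opens to 92 mm and grips with 3 to 60 N. Pads are 19 mm wide; open, the fingers measure 130 mm over their backs; the gripper's body (75 mm by 190 mm) begins 47 mm behind the grasp point.
Start: joints at [-1.227, 0.434, 0.025, 1.573, -0.012, 1.134, -0.075], TCP at [0.27, 0.564, 0.235] pointing down, gripper open.
Joint ranges: [-2.62, 2.62], [-0.44, 2.09], [-1.27, 1.32], [0.08, 2.57], [-1.32, 4.46], [0.12, 2], [-2.74, 2.74]. Speed limits (rad/s): [2.22, 2.22, 3.01, 3.01, 3.14, 3.14, 3.14].

INTERFACE

Orientations are given as a unit quaternion [x, y, z, w].
In Python, from bench import arm, eyes gives the robot as it stands.
- The arm moves only by the tool drive_tool, never from a script. Its argument "motion" is a list of rows, each a list of 3 entries, a list of its own where there are three numbers: the shift along the tool's x, y, z in m, then the turn, a rotation vector about the tool's x, y, z in degrees, then the finger opening in m, from 0 to 0.0918. In form: [[[x, y, z], [wx, wy, wz], jaw], ...]. A call has 1 to 12 rows; each row shifts and turns the commanded pose from where the row before left it, along the tool's axes as they then stand; what a row does not reach is not made up. A row lasts 1/12 s, in which the tool goes at most 41.7 mm and 7.16 degrees, less where a joint would pass 70% of its speed; a pose out of reach is approached as far as the arm can. A call is refused whole if a number of a shift passes 0.0417 or a number of a turn 7.16, either way. A call with a gripper value outside its range is refused whole. The fingers move at their own pace and stop on an object; the grip force is fixed at half the most. Time passes only in rows, so rows that do not move let the fingers close. It gives the time, the measured TCP pose, the force, the opening and the grip force at its end, in the units of the state.
- arm.get_obs(): the state, without advancing time (a new reading comes with each control period).
- eyes.capture(name): name is "scene" or "side" or "wrist"; returns the picture (480x640x3 uint8, blue, green, red); there is no depth.
- eyes.camera_model(name): a dict with "fx", "fy", "cx", "cy" (pixels), "origin" and "rotation" of the camera in the world; the wrist camera has in their place "hand_eye" (4x4, takes a point from camera to tool coordinates, whose origin is the TCP and whose axes are the flange's). Camera axes: x right, y down, z forward; pixel columns grow to the right and rows downward; lengths in m; the calibration is good to about 2 mm. A picture is of the moment at which its call begins: read the wrist's pose just before it. camera_model takes no time and is no camera call.
- arm.close_job(): hands the job in; it is judged then, once.
Trained networks look in the newest picture that a camera, given by its name, has taken for a name from the list of things; names that differ only in an ending like _2 or _b are one class to them, and where a whole thing is asked for, a point or a joint stands for the part that bears it (a point fixed in the world has none). Each returns a list of dicts, best first, with "conf" (0 to 1); they miss things now and then, are a little off and sometimes report something else, mostly with a low value. They report only what shows in the picture. A call takes as long as a camera call.
- eyes.spot_in(label, camera): "rect" ([left, top, right, bottom] in pixels, round what is visible of it).
- eyes.silhouettes(label, camera): "region" (480x640 bool, what is visible of it) and "rect" ([left, top, right, bottom] in pixels, round what is visible of it).
The state is a dict: "clock": time; "joint_pos": joint angles; "joint_velocities": joint speeds; "joint_torque": joint torques, N m; "tcp_pos": TCP position; "eef_rot": TCP orientation; "wrist_force": force on the tool from outside, world axes, zero at the start; "ft_torque": the same for the moment, N m; "width": finger opening in m; "grip_force": force on a finger pad.
Only numpy, scipy, OpenCV 4.12 (cv2) and the standard library are available. Lean on these libraries where they do the work, as an engineer would, in place of code of your own. Each camera call takes 0.05 s, during which the arm holds its last target. There are 200 camera calls.

## Working session

There is one attempt and no reset: what is moved stays moved. The work goes in short steps, Python scripts to look and compute and a tool call to move; the robot and the scene stay as the last step left them, time stands still between calls to the robot, and variables do not carry over. Pictures are saved under pics/ and viewed, at most 10 in all, crops included, and the job is handed in when it is done.

Besides the shell and the picture viewer there is one more tool, called after "Request:" as name(argument=value, ...), one argument or row to a line, values as JSON. drive_tool: Moves the arm, as the interface text tells. Its arguments: {"type":"object","properties":{"motion":{"type":"array","items":{"type":"array"}}},"required":["motion"]}

```bash
mkdir -p pics; ls; python3 - <<'E'
from bench import arm, eyes
import cv2,numpy as np
o=arm.get_obs();print({k:np.round(v,3).tolist() for k,v in o.items()}, arm.nose_length)
for n in ("scene","side"):
    im=eyes.capture(n);cv2.imwrite(f"pics/{n}0.png",im)
    m=eyes.camera_model(n);print(n,{k:np.round(v,3).tolist() for k,v in m.items()})
    for l in ("carrier_left","carrier_wide","carrier_mid","carrier_left_tab","carrier_wide_tab","carrier_mid_tab","rest","hook_seat","hook_tip","knob_top","trough"):
        print(l,[(np.round(d['rect']).astype(int).tolist(),round(d['conf'],2)) for d in eyes.spot_in(l,n)][:3])
m=eyes.camera_model("wrist");print({k:np.round(v,3).tolist() for k,v in m.items()})
E
```

```text
pics
{'clock': 0.0, 'joint_pos': [-1.227, 0.435, 0.025, 1.574, -0.012, 1.134, -0.075], 'joint_velocities': [0.001, 0.002, 0.0, -0.0, -0.0, 0.0, 0.001], 'joint_torque': [0.001, -66.787, 0.985, -31.445, -0.06, 0.043, 0.0], 'tcp_pos': [0.27, 0.563, 0.234], 'eef_rot': [0.222, 0.975, -0.001, -0.0], 'wrist_force': [-0.982, -0.866, -0.087], 'ft_torque': [-0.019, -0.027, 0.033], 'grip_force': 0.0, 'width': 0.092} 0.008
scene {'fx': 443.183, 'fy': 443.183, 'cx': 320.266, 'cy': 234.342, 'origin': [0.101, 0.34, 0.619], 'rotation': [-0.326, 0.802, -0.464, 0.187]}
carrier_left [([320, 224, 357, 263], 0.81)]
carrier_wide [([337, 230, 382, 271], 0.88)]
carrier_mid [([214, 171, 282, 288], 0.32)]
carrier_left_tab [([319, 226, 358, 262], 0.87), ([356, 237, 399, 293], 0.24)]
carrier_wide_tab [([334, 233, 376, 271], 0.67)]
carrier_mid_tab [([356, 236, 400, 296], 0.64)]
rest [([314, 228, 408, 319], 0.56)]
hook_seat [([216, 173, 282, 289], 0.7)]
hook_tip [([216, 170, 282, 287], 0.96)]
knob_top []
trough [([241, 303, 313, 368], 0.61)]
side {'fx': 521.844, 'fy': 521.844, 'cx': 316.479, 'cy': 244.427, 'origin': [0.481, 0.527, 0.702], 'rotation': [-0.077, 0.882, -0.465, 0.033]}
carrier_left [([290, 226, 308, 278], 0.75), ([211, 204, 319, 322], 0.45)]
carrier_wide [([312, 227, 327, 276], 0.84)]
carrier_mid [([214, 202, 321, 322], 0.7), ([336, 228, 348, 282], 0.53)]
carrier_left_tab [([288, 223, 304, 273], 0.81)]
carrier_wide_tab [([311, 228, 328, 279], 0.7), ([213, 201, 317, 321], 0.58)]
carrier_mid_tab [([337, 228, 349, 283], 0.74)]
rest [([276, 231, 361, 318], 0.81)]
hook_seat [([212, 201, 318, 320], 0.6)]
hook_tip [([216, 203, 317, 320], 0.97), ([315, 227, 328, 274], 0.66)]
knob_top [([211, 203, 318, 322], 0.96)]
trough [([282, 334, 327, 360], 0.59)]
{'fx': 337.051, 'fy': 337.051, 'cx': 320.778, 'cy': 241.184, 'hand_eye': [[-0.001, -0.953, -0.302, 0.081], [1.0, -0.002, 0.0, -0.001], [-0.001, -0.302, 0.953, -0.15], [0.0, 0.0, 0.0, 1.0]]}
```

```bash
python3 - <<'E'
import cv2,numpy as np
a=cv2.imread("pics/scene0.png")[140:400,180:440];b=cv2.imread("pics/side0.png")[180:400,180:400]
a=cv2.resize(a,(400,400),interpolation=2);b=cv2.resize(b,(400,400),interpolation=2)
cv2.imwrite("pics/ab.png",np.hstack([a,b]))
E
```

```text
(no output)
```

View pics/ab.png

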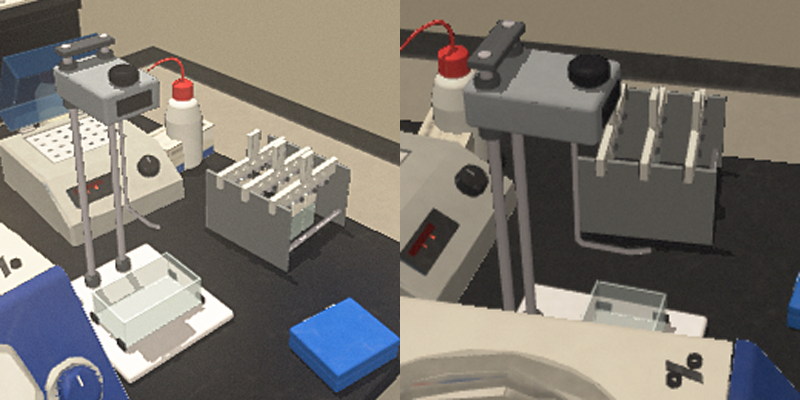

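View pics/scene0.png

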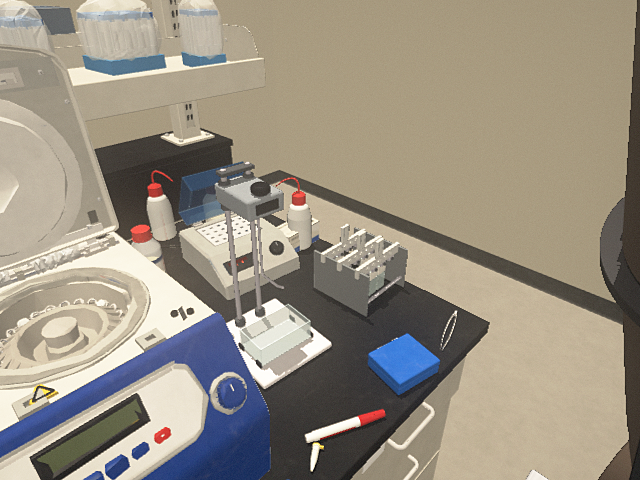

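```bash
cat > h.py <<'E'
from bench import arm, eyes
import cv2,numpy as np
from scipy.spatial.transform import Rotation as R
from scipy.optimize import least_squares
def cam(n):
    m=eyes.camera_model(n)
    if n=="wrist":
        o=arm.get_obs();H=np.array(m["hand_eye"]);Rt=R.from_quat(o["eef_rot"]).as_matrix()
        return m,Rt@H[:3,:3],np.array(o["tcp_pos"])+Rt@H[:3,3]
    return m,R.from_quat(m["rotation"]).as_matrix(),np.array(m["origin"])
def ray(c,p):
    m,r,o=c; d=r@np.array([(p[0]-m["cx"])/m["fx"],(p[1]-m["cy"])/m["fy"],1]);return o,d/np.linalg.norm(d)
def proj(c,X):
    m,r,o=c; q=(np.atleast_2d(X)-o)@r; return np.c_[q[:,0]/q[:,2]*m["fx"]+m["cx"],q[:,1]/q[:,2]*m["fy"]+m["cy"]]
def onz(c,p,z):
    o,d=ray(c,p);return o+d*(z-o[2])/d[2]
def tri(rs):
    A=sum(np.eye(3)-np.outer(d,d) for o,d in rs);b=sum((np.eye(3)-np.outer(d,d))@o for o,d in rs)
    return np.linalg.solve(A,b)
E
python3 - <<'E'
from h import *
s,t=cam("scene"),cam("side")
for n,a,b in [("tab2",(361,237.5),(319.7,228)),("tab3",(379,241),(342,229.5)),("knob",(260,183),(284,213)),("knobtop",(260.5,183),(283.5,211)),("tip",(283,288),(317,317)),]:
    r=[ray(s,a),ray(t,b)];X=tri(r);print(n,X.round(3),proj(s,X)-a,proj(t,X)-b)
# rest corners at z=.106 in scene: left-front, right-front..., side
print(s[1][:,2],t[1][:,2])
for p in [(314,253),(368,313),(407,265),(345,236)]: print(p,onz(s,p,.106 if p[1]!=313 else 0).round(3))
print("tip z .16",onz(s,(283,288),.16),onz(t,(317,317),.16))
E
```

```text
tab2 [ 0.609 -0.314  0.146] [[ 1.12274845 -3.77719134]] [[0.09142582 4.33747543]]
tab3 [ 0.566 -0.32   0.148] [[ 0.68127064 -2.14871715]] [[0.00612195 2.42551509]]
knob [ 0.619 -0.059  0.339] [[ 0.06107174 -0.1932391 ]] [[-0.00599494  0.23851955]]
knobtop [ 0.621 -0.061  0.34 ] [[ 0.28577353 -0.92355927]] [[-0.02317066  1.13832525]]
tip [ 0.571 -0.056  0.161] [[ 0.26985294 -0.73254636]] [[0.0425448  0.87881893]]
[ 0.60227529 -0.62246805 -0.49979797] [ 0.12957767 -0.81401791 -0.56620179]
(314, 253) [ 0.673 -0.232  0.106]
(368, 313) [ 0.539 -0.261  0.   ]
(407, 265) [ 0.502 -0.334  0.106]
(345, 236) [ 0.673 -0.333  0.106]
tip z .16 [ 0.5714409  -0.05512451  0.16      ] [ 0.57199868 -0.05902411  0.16      ]
```

```bash
python3 - <<'E'
from h import *
s=cam("scene")
for p,z in [((268,430),0.05),((170,290),.2),((5,330),.2),((90,240),.4),((70,50),.4),((40,470),.1),((310,440),0),((488,322),0),((230,150),0.2),((410,370),0.03),((160,190),.3),((300,210),.15)]: print(p,z,onz(s,p,z).round(3))
E
```

```text
(268, 430) 0.05 [0.444 0.093 0.05 ]
(170, 290) 0.2 [0.652 0.105 0.2  ]
(5, 330) 0.2 [0.732 0.31  0.2  ]
(90, 240) 0.4 [0.516 0.231 0.4  ]
(70, 50) 0.4 [ 1.889 -0.245  0.4  ]
(40, 470) 0.1 [0.57  0.344 0.1  ]
(310, 440) 0 [0.414 0.037 0.   ]
(488, 322) 0 [ 0.342 -0.414  0.   ]
(230, 150) 0.2 [ 1.119 -0.345  0.2  ]
(410, 370) 0.03 [ 0.37  -0.164  0.03 ]
(160, 190) 0.3 [0.792 0.027 0.3  ]
(300, 210) 0.15 [ 0.779 -0.293  0.15 ]
```

View pics/side0.png

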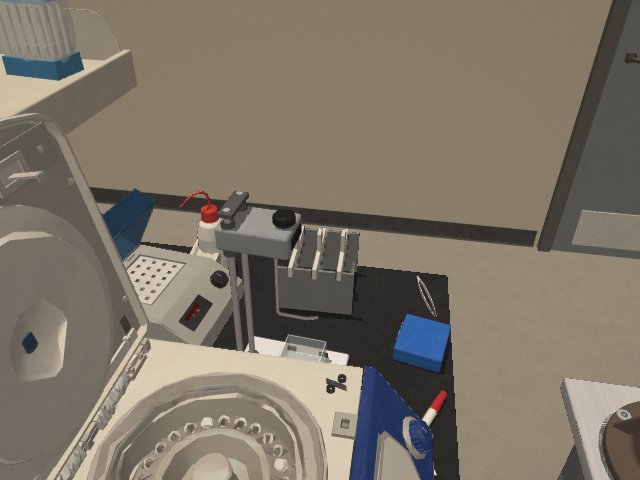

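```bash
cat >> h.py <<'E'
from scipy.linalg import logm,expm
def tool(yaw,lean):
    # yaw about world z, lean back toward robot (deg); tool y ~ world +y, tool x ~ -world x
    s,c=np.sin(np.radians(lean)),np.cos(np.radians(lean))
    return R.from_euler("z",yaw,degrees=True).as_matrix()@np.array([[-c,0,s],[0,1,0],[-s,0,-c]])
def plan(*targets,start=None):
    """targets: (pos,rotmatrix); prints identical rows (n, shift, turn deg) for each leg"""
    o=arm.get_obs();A=np.eye(4);A[:3,:3]=R.from_quat(o["eef_rot"]).as_matrix();A[:3,3]=o["tcp_pos"]
    for p,r in targets:
        B=np.eye(4);B[:3,:3]=r;B[:3,3]=p
        D=np.linalg.inv(A)@B;L=np.real(logm(D))
        w=np.degrees(np.linalg.norm(R.from_matrix(D[:3,:3]).as_rotvec()))
        n=int(max(1,np.ceil(max(np.linalg.norm(L[:3,3])/.039,w/6.8))))
        E=np.real(expm(L/n));print(n,"x",[E[:3,3].round(4).tolist(),R.from_matrix(E[:3,:3]).as_rotvec(degrees=True).round(2).tolist()])
        A=B
def st():
    o=arm.get_obs();print("t",round(o["clock"],2),"tcp",np.round(o["tcp_pos"],4),"q",np.round(o["joint_pos"],2),"F",np.round(o["wrist_force"],1),"w",round(o["width"],4),"g",round(o["grip_force"],1))
    r=R.from_quat(o["eef_rot"]).as_matrix();print("yaw",np.degrees(np.arctan2(-r[0,1],r[1,1])).round(2),"lean",np.degrees(np.arctan2(r[:,2]@[np.cos(0),0,0],-r[2,2])).round(2),"roll",np.degrees(np.arcsin(r[2,1])).round(2))
E
python3 - <<'E'
from h import *
st();r=R.from_quat(arm.get_obs()["eef_rot"]).as_matrix()
plan(([.2,.42,.42],r),([.38,.1,.42],tool(-20,0)),([.40,-.30,.34],tool(0,30)))
E
```

```text
t 1.2 tcp [0.2701 0.5637 0.2347] q [-1.23  0.43  0.02  1.57 -0.01  1.13 -0.08] F [ 0.6 -0.1 -1. ] w 0.0918 g 0.0
yaw -25.6 lean 0.0 roll 0.0
7 x [[0.0002, -0.0228, -0.0265], [-0.0, 0.0, -0.0]]
10 x [[-0.0291, -0.0224, -0.0], [0.0, 0.0, -0.56]]
11 x [[-0.007, -0.0358, 0.0087], [-0.48, -2.7, -1.78]]
```

Request:
drive_tool(
  motion=[
    [[0, -0.027, -0.03], [0, 0, 0], 0.09],
    [[0, -0.027, -0.03], [0, 0, 0], 0.09],
    [[0, -0.027, -0.03], [0, 0, 0], 0.09],
    [[0, -0.027, -0.03], [0, 0, 0], 0.09],
    [[0, -0.027, -0.03], [0, 0, 0], 0.09],
    [[0, -0.027, -0.03], [0, 0, 0], 0.09],
  ],
)

```text
clock: 1.7
tcp_pos: [0.1995, 0.4161, 0.4162]
eef_rot: [0.222, 0.975, 0.0, 0.0]
wrist_force: [0.2, -0.4, 0.7]
width: 0.0903
grip_force: 0.0
```

Request:
drive_tool(
  motion=[
    [[-0.0291, -0.0224, 0], [0, 0, -0.56], 0.09],
    [[-0.0291, -0.0224, 0], [0, 0, -0.56], 0.09],
    [[-0.0291, -0.0224, 0], [0, 0, -0.56], 0.09],
    [[-0.0291, -0.0224, 0], [0, 0, -0.56], 0.09],
    [[-0.0291, -0.0224, 0], [0, 0, -0.56], 0.09],
    [[-0.0291, -0.0224, 0], [0, 0, -0.56], 0.09],
    [[-0.0291, -0.0224, 0], [0, 0, -0.56], 0.09],
    [[-0.0291, -0.0224, 0], [0, 0, -0.56], 0.09],
    [[-0.0291, -0.0224, 0], [0, 0, -0.56], 0.09],
    [[-0.0291, -0.0224, 0], [0, 0, -0.56], 0.09],
  ],
)

```text
clock: 2.53
tcp_pos: [0.3803, 0.0955, 0.4151]
eef_rot: [0.173, 0.985, 0.001, 0.0]
wrist_force: [1.0, 1.3, 0.2]
width: 0.0903
grip_force: 0.0
```

```bash
python3 - <<'E'
from h import *
st()
plan(([.41,-.28,.33],tool(0,20)),)
E
```

```text
t 2.53 tcp [0.3803 0.0955 0.4151] q [-0.9  -0.11  0.47  1.78  0.05  1.46  0.78] F [1.  1.3 0.2] w 0.0903 g 0.0
yaw -19.98 lean 0.04 roll 0.07
10 x [[-0.0088, -0.0367, 0.0096], [-0.34, -1.98, -1.98]]
```

Request:
drive_tool(
  motion=[
    [[-0.0088, -0.0367, 0.0096], [-0.34, -1.98, -1.98], 0.09],
    [[-0.0088, -0.0367, 0.0096], [-0.34, -1.98, -1.98], 0.09],
    [[-0.0088, -0.0367, 0.0096], [-0.34, -1.98, -1.98], 0.09],
    [[-0.0088, -0.0367, 0.0096], [-0.34, -1.98, -1.98], 0.09],
    [[-0.0088, -0.0367, 0.0096], [-0.34, -1.98, -1.98], 0.09],
    [[-0.0088, -0.0367, 0.0096], [-0.34, -1.98, -1.98], 0.09],
    [[-0.0088, -0.0367, 0.0096], [-0.34, -1.98, -1.98], 0.09],
    [[-0.0088, -0.0367, 0.0096], [-0.34, -1.98, -1.98], 0.09],
    [[-0.0088, -0.0367, 0.0096], [-0.34, -1.98, -1.98], 0.09],
    [[-0.0088, -0.0367, 0.0096], [-0.34, -1.98, -1.98], 0.09],
  ],
)

```text
clock: 3.37
tcp_pos: [0.4089, -0.2811, 0.33]
eef_rot: [-0.0, 0.985, -0.001, 0.175]
wrist_force: [1.3, -0.2, 0.8]
width: 0.09
grip_force: 0.0
```

```bash
python3 - <<'E'
from h import *
st()
c=cam("wrist");im=eyes.capture("wrist");cv2.imwrite("pics/w1.png",im)
for l in ("carrier_left","carrier_wide","carrier_mid","carrier_left_tab","carrier_wide_tab","carrier_mid_tab","rest","hook_tip","hook_seat"):
    print(l,[(np.round(d['rect']).astype(int).tolist(),round(d['conf'],2)) for d in eyes.spot_in(l,"wrist")][:3])
np.savez("w1.npz",r=c[1],o=c[2])
E
```

```text
t 3.37 tcp [ 0.4089 -0.2811  0.33  ] q [-0.86 -0.42  1.17  2.01  0.33  0.98  1.77] F [ 1.3 -0.2  0.8] w 0.09 g 0.0
yaw 0.01 lean 20.11 roll -0.08
carrier_left [([250, 264, 354, 328], 0.7)]
carrier_wide [([246, 243, 352, 305], 0.55)]
carrier_mid [([232, 219, 351, 282], 0.59)]
carrier_left_tab [([250, 263, 352, 332], 0.64)]
carrier_wide_tab [([241, 244, 350, 308], 0.87)]
carrier_mid_tab [([236, 215, 354, 283], 0.55)]
rest [([237, 195, 353, 314], 0.91)]
hook_tip [([500, 292, 512, 301], 0.45), ([241, 241, 350, 311], 0.28)]
hook_seat [([497, 292, 512, 302], 0.42)]
```

View pics/w1.png

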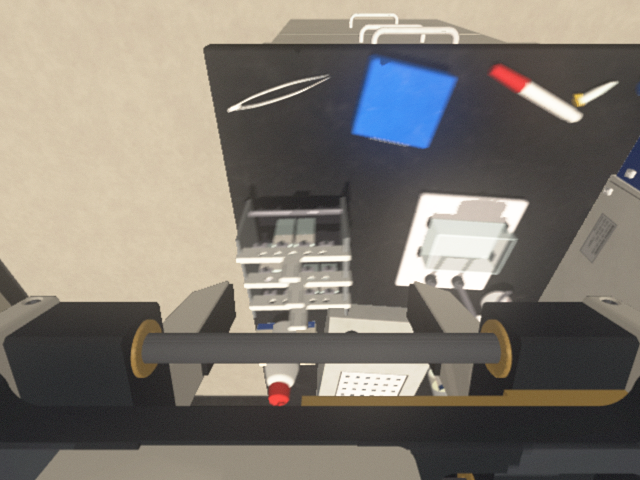

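```bash
python3 - <<'E'
from h import *
c=(eyes.camera_model("wrist"),*[np.load("w1.npz")[k] for k in "ro"])
print(onz(c,(237,258),.111),onz(c,(351,252),.111), onz(c,(506,297),.16))
Rt=tool(3,35);G=np.array([.566,-.32,.135])
plan((G-.11*Rt[:,2],Rt))
E
```

```text
[ 0.56487159 -0.39134243  0.111     ] [ 0.5548889  -0.24419056  0.111     ] [ 0.58552067 -0.05740531  0.16      ]
4 x [[-0.0094, -0.0119, 0.0339], [-0.36, -3.75, -0.63]]
```

Request:
drive_tool(
  motion=[
    [[-0.0094, -0.0119, 0.0339], [-0.36, -3.75, -0.63], 0.06],
    [[-0.0094, -0.0119, 0.0339], [-0.36, -3.75, -0.63], 0.06],
    [[-0.0094, -0.0119, 0.0339], [-0.36, -3.75, -0.63], 0.06],
    [[-0.0094, -0.0119, 0.0339], [-0.36, -3.75, -0.63], 0.06],
  ],
)

```text
clock: 4.2
tcp_pos: [0.4611, -0.2788, 0.2713]
eef_rot: [-0.02, 0.952, -0.014, 0.307]
wrist_force: [-0.6, -0.1, 0.2]
width: 0.0678
grip_force: 0.0
```

```bash
python3 - <<'E'
from h import *
st()
c=cam("wrist");im=eyes.capture("wrist")
for l in ("carrier_mid","carrier_mid_tab","rest"):
    for d in eyes.silhouettes(l,"wrist")[:2]:
        print(l,np.round(d['rect']).astype(int).tolist(),round(d['conf'],2))
        k,_=cv2.findContours(d['region'].astype(np.uint8),0,1);cv2.drawContours(im,k,-1,(0,0,255) if l=="carrier_mid" else (0,255,0),1)
cv2.imwrite("pics/w2.png",im)
np.savez("w2.npz",r=c[1],o=c[2])
E
```

```text
t 4.2 tcp [ 0.4611 -0.2788  0.2713] q [-0.91 -0.44  1.32  2.24  0.34  0.45  1.86] F [-0.6 -0.1  0.2] w 0.0678 g 0.0
yaw 1.65 lean 35.73 roll -2.17
carrier_mid [212, 150, 360, 242] 0.59
carrier_mid [210, 118, 362, 267] 0.18
carrier_mid_tab [218, 146, 360, 238] 0.72
rest [211, 120, 361, 267] 0.91
```

View pics/w2.png

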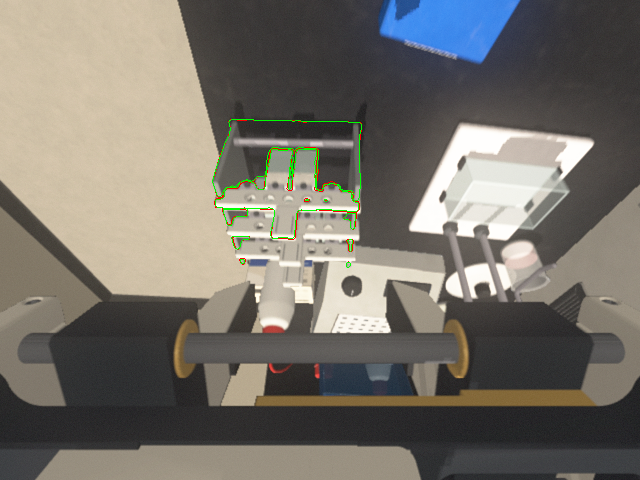

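```bash
cat > kin.py <<'E'
import numpy as np,itertools,json
from scipy.spatial.transform import Rotation as R
from scipy.optimize import least_squares
from bench import arm
o=arm.get_obs()
D=[([-1.227,.435,.025,1.574,-.012,1.134,-.075],[.2701,.5637,.2347],[.222,.975,-.001,0]),
([-0.9,-0.11,0.47,1.78,0.05,1.46,0.78],[.3803,.0955,.4151],[.173,.985,.001,0]),
([-0.86,-0.42,1.17,2.01,0.33,0.98,1.77],[.4089,-.2811,.33],[0,.985,-.001,.175]),
(o["joint_pos"],o["tcp_pos"],o["eef_rot"])]
def rz(a):c,s=np.cos(a),np.sin(a);return np.array([[c,-s,0],[s,c,0],[0,0,1]])
def ry(a):c,s=np.cos(a),np.sin(a);return np.array([[c,0,s],[0,1,0],[-s,0,c]])
def fk(q,p,s):
    z0,L1,L2,L3,c1,c7,a,b=p
    M=rz(c1+s[0]*q[0]);x=np.array([0,0,z0])
    M=M@ry(q[1]);x=x+M@[0,0,L1];M=M@rz(s[1]*q[2]);x=x+M@[a,0,0]
    M=M@ry(q[3]);x=x+M@[-a,0,L2];M=M@rz(s[2]*q[4])
    M=M@ry(q[5]);x=x+M@[b,0,L3];return x,M@rz(c7+s[3]*q[6])
def res(p,s):
    e=[]
    for q,t,r in D:
        x,M=fk(q,p,s);e+=list((x-t)*5);e+=list((R.from_matrix(M).inv()*R.from_quat(r)).as_rotvec())
    return e
if __name__=="__main__":
    best=[]
    for s in itertools.product([-1,1],repeat=4):
        for c7 in (0,1.57,3.14,-1.57):
            f=least_squares(res,[.3,.4,.4,.25,-.1,c7,0,0],args=(s,));best.append((f.cost,s,f.x))
    best.sort(key=lambda b:b[0])
    for b in best[:3]:print(b[0],b[1],b[2].round(3))
    json.dump([list(best[0][1]),best[0][2].tolist()],open("kin.json","w"))
E
python3 kin.py
```

```text
0.006304908492266848 (-1, -1, -1, -1) [ 0.357  0.537  0.466  0.415 -0.096  1.479 -0.007  0.011]
0.006304908492266906 (-1, -1, -1, -1) [ 0.357  0.537  0.466  0.415 -0.096  1.479 -0.007  0.011]
0.006304908492266947 (-1, -1, -1, -1) [ 0.357  0.537  0.466  0.415 -0.096  1.479 -0.007  0.011]
```

```bash
cat > sim.py <<'E'
from kin import *
s,p=json.load(open("kin.json"))
LO=np.array([-2.62,-.44,-1.27,.08,-1.32,.12,-2.74]);HI=np.array([2.62,2.09,1.32,2.57,4.46,2,2.74])
def jac(q):
    x,M=fk(q,p,s);J=np.zeros((6,7))
    for i in range(7):
        d=np.array(q,float);d[i]+=1e-5;y,N=fk(d,p,s);J[:3,i]=(y-x)/1e-5;J[3:,i]=R.from_matrix(N@M.T).as_rotvec()/1e-5
    return x,M,J
def follow(q,rows,W=np.ones(7),k=0,home=None,lam=1e-3,sub=4):
    q=np.array(q,float);x,M,_=jac(q)
    for sh,w in rows:
        for _ in range(sub):
            x=x+M@np.array(sh)/sub;M=M@R.from_rotvec(np.array(w)/sub,degrees=True).as_matrix()
            for it in range(3):
                xc,Mc,J=jac(q);e=np.r_[x-xc,R.from_matrix(M@Mc.T).as_rotvec()]
                Jw=J*W;P=W[:,None]*(Jw.T@np.linalg.inv(Jw@Jw.T+lam**2*np.eye(6)))
                dq=P@e
                if k and it==0: dq+= (np.eye(7)-P@J)@(k*(home-q))
                q=np.clip(q+dq,LO,HI)
    return q
m1=[([0,-.027,-.03],[0,0,0])]*6;m2=[([-.0291,-.0224,0],[0,0,-.56])]*10;m3=[([-.0088,-.0367,.0096],[-.34,-1.98,-1.98])]*10
if __name__=="__main__":
    q0=D[0][0];mid=(LO+HI)/2;V=np.array([2.22,2.22,3.01,3.01,3.14,3.14,3.14])
    for n,W,k,h in [("pinv",np.ones(7),0,None),("speed",V/3,0,None),("mid",np.ones(7),.02,mid),("home",np.ones(7),.02,np.array(q0)),("home.1",np.ones(7),.1,np.array(q0)),("range",(HI-LO)/4,0,None)]:
        a=follow(q0,m1+m2,W,k,h);b=follow(a,m3,W,k,h);print(n,a.round(2),b.round(2))
    print("real",D[1][0],D[2][0])
E
python3 sim.py
```

```text
pinv [-0.89 -0.1   0.5   1.79  0.05  1.44  0.82] [-0.99 -0.43  1.28  1.98  0.33  0.98  1.77]
speed [-1.   -0.1   0.59  1.79  0.06  1.44  0.8 ] [-1.   -0.44  1.28  1.98  0.35  0.98  1.75]
mid [-0.43 -0.08  0.08  1.79  0.01  1.44  0.87] [-0.29 -0.07  0.93  1.98 -0.22  0.95  2.32]
home [-0.9  -0.1   0.5   1.79  0.05  1.44  0.82] [-1.01 -0.44  1.28  1.98  0.37  0.99  1.72]
home.1 [-0.9  -0.1   0.51  1.79  0.05  1.44  0.82] [-1.03 -0.44  1.27  1.98  0.41  1.    1.69]
range [-0.58 -0.08  0.22  1.79  0.02  1.44  0.85] [ 0.11 -0.05  0.56  1.98 -0.26  0.96  2.37]
real [-0.9, -0.11, 0.47, 1.78, 0.05, 1.46, 0.78] [-0.86, -0.42, 1.17, 2.01, 0.33, 0.98, 1.77]
```

```bash
cat > search.py <<'E'
from sim import *
from h import tool
from scipy.linalg import logm,expm
def leg(A,B):
    T=np.linalg.inv(A)@B;L=np.real(logm(T));w=np.degrees(np.linalg.norm(R.from_matrix(T[:3,:3]).as_rotvec()))
    n=int(max(1,np.ceil(max(np.linalg.norm(L[:3,3])/.038,w/6.8))));E=np.real(expm(L/n))
    return [(E[:3,3],R.from_matrix(E[:3,:3]).as_rotvec(degrees=True))]*n
def P(pos,r):
    B=np.eye(4);B[:3,:3]=r;B[:3,3]=pos;return B
def run(q,targets):
    mg=[];qs=[];n=0
    for T in targets:
        x,M=fk(q,p,s);rows=leg(P(x,M),T);n+=len(rows)
        for r in rows:
            q=follow(q,[r],sub=1);m=np.min(np.minimum(q-LO,HI-q));mg.append(m)
        x,M=fk(q,p,s)
        if np.linalg.norm(x-T[:3,3])>.004 or np.linalg.norm(M-T[:3,:3])>.05: mg.append(-1);return min(mg),qs,n
        qs.append(q)
    return min(mg),qs,n
Rg=tool(4,35);G=np.array([.564,-.319,.135])+.011*Rg[:,2];Rh=tool(-3,35);H=np.array([.601,-.058,.188])+.011*Rh[:,2]
task=[P(G-.1*Rg[:,2],Rg),P(G,Rg),P(G+[0,0,.11],Rg),P(H+[-.07,0,.02],Rh),P(H,Rh),P(H-.12*Rh[:,2],Rh),P([.5,-.06,.42],tool(-3,10)),P([.615,-.06,.36],tool(-3,10)),P([.615,-.06,.30],tool(-3,10))]
if __name__=="__main__":
    import time;t0=time.time();rng=np.random.default_rng(0);best=[]
    q0=np.array(D[3][0])
    while time.time()-t0<420:
        k=rng.integers(1,4);w=[(rng.uniform([.33,-.35,.3],[.46,.1,.6]),*rng.uniform([-60,-10],[60,45])) for _ in range(k)]
        W=[P(a,tool(b,c)) for a,b,c in w]
        _,qs,n=run(q0,W)
        if len(qs)<k: continue
        m,qt,_=run(qs[-1],task[:2])
        if len(qt)<2: continue
        m,qt,_=run(qs[-1],task)
        best.append((len(qt),m,n,[(np.round(a,2).tolist(),round(b),round(c)) for a,b,c in w],qt[-1].round(2).tolist(),qt[0].round(2).tolist()))
    best.sort(key=lambda b:(b[0],b[1]),reverse=True);print(len(best))
    for b in best[:5]:print(b)
E
time OMP_NUM_THREADS=1 python3 search.py
```

```text
0
real	7m1.104s
user	7m0.691s
sys	0m0.161s
```

```bash
cat > ik.py <<'E'
from search import *
def ik(T,n=25,seed=0):
    rng=np.random.default_rng(seed);b=None
    for _ in range(n):
        f=least_squares(lambda q:np.r_[(lambda x,M:np.r_[5*(x-T[:3,3]),R.from_matrix(M@T[:3,:3].T).as_rotvec()])(*fk(q,p,s)),.003*(q-(LO+HI)/2)/(HI-LO)],rng.uniform(LO+.05,HI-.05),bounds=(LO+.02,HI-.02),max_nfev=60)
        x,M=fk(f.x,p,s);e=np.linalg.norm(x-T[:3,3])
        if b is None or f.cost<b[0]: b=(f.cost,e,f.x)
    return b
if __name__=="__main__":
    for T in task:
        b=ik(T,12);print(b[1].round(4),b[2].round(2))
    for lean in (0,20,35,45):
        for G0,y0 in ((np.array([.564,-.319,.135]),4),(np.array([.601,-.058,.188]),-3)):
            T=P(G0,tool(y0,lean));b=ik(T,6);T2=P(G0,tool(y0+180,-lean));c=ik(T2,6);print(lean,y0,b[1].round(3),b[2].round(2),"|",c[1].round(3),c[2].round(2))
E
OMP_NUM_THREADS=1 timeout 300 python3 ik.py
```

```text
0.0 [ 1.76  0.51 -1.25  2.11  0.11  0.42  2.22]
0.0 [ 1.57  0.81 -1.25  2.1   1.04  0.38  1.37]
0.0 [ 1.25  0.3  -0.65  2.01 -0.53  0.52  2.72]
0.0 [ 0.15  0.02 -0.08  2.39 -0.47  0.14  2.04]
0.0 [ 0.6   0.22 -0.67  2.28  1.02  0.14  0.53]
0.0 [-0.22 -0.12  0.25  2.28 -0.03  0.37  1.58]
0.0 [-0.01 -0.02  0.04  1.72 -0.01  1.27  1.56]
0.0 [ 0.11  0.21 -0.12  1.59  0.02  1.16  1.51]
0.0 [ 0.13  0.25 -0.16  1.69  0.04  1.04  1.49]
0 4 0.0 [ 0.62  0.57 -0.29  1.61  0.19  0.99  1.91] | 0.0 [ 0.41  0.56  0.02  1.61 -0.01  0.97 -1.07]
0 -3 0.0 [ 0.07  0.43 -0.09  1.68  0.05  1.03  1.48] | 0.0 [-0.02  0.43  0.02  1.68 -0.01  1.03 -1.61]
20 4 0.0 [ 1.13  0.52 -0.75  1.91  0.25  0.57  1.95] | 0.0 [ 0.52  0.42  0.06  1.91 -0.47  0.6  -0.56]
20 -3 0.0 [ 0.27  0.24 -0.3   2.03  0.11  0.54  1.43] | 0.0 [-0.02  0.23  0.04  2.03 -0.06  0.54 -1.56]
35 4 0.0 [ 1.59  0.78 -1.25  2.1   0.95  0.37  1.45] | 0.0 [ 0.49  0.42  0.28  2.11 -1.28  0.61  0.32]
35 -3 0.0 [ 0.63  0.19 -0.68  2.28  0.77  0.14  0.78] | 0.0 [-0.19  0.16  0.26  2.28 -0.76  0.14 -0.84]
45 4 0.0 [ 1.69  0.86 -1.25  2.21  1.39  0.18  1.12] | 0.0 [ 1.68  0.83 -1.22  2.21  1.33  0.14 -1.96]
45 -3 0.0 [ 0.66  0.23 -0.7   2.47  2.84  0.3  -1.26] | 0.0 [-0.01  0.18  0.06  2.47  3.41  0.3   1.29]
```

```bash
nproc; cat > s2.py <<'E'
import sim
from sim import *
def jac(q):
    z0,L1,L2,L3,c1,c7,a,b=p
    M=rz(c1+s[0]*q[0]);x=np.array([0,0,z0]);ax=[s[0]*np.array([0,0,1.]),M[:,1]];o=[x,x]
    M=M@ry(q[1]);x=x+M@[0,0,L1];ax.append(s[1]*M[:,2]);o.append(x);M=M@rz(s[1]*q[2]);x=x+M@[a,0,0]
    ax.append(M[:,1]);o.append(x);M=M@ry(q[3]);x=x+M@[-a,0,L2];ax.append(s[2]*M[:,2]);o.append(x);M=M@rz(s[2]*q[4])
    ax.append(M[:,1]);o.append(x);M=M@ry(q[5]);x=x+M@[b,0,L3];ax.append(s[3]*M[:,2]);o.append(x);M=M@rz(c7+s[3]*q[6])
    A=np.array(ax);return x,M,np.vstack([np.cross(A,x-np.array(o)).T,A.T])
sim.jac=jac
import search;from search import *
def follow1(q,rows,sub=1,**k):
    q=np.array(q,float);x,M,_=jac(q)
    for sh,w in rows:
        x=x+M@sh;M=M@R.from_rotvec(w,degrees=True).as_matrix()
        for _ in range(2):
            xc,Mc,J=jac(q);E=M@Mc.T;e=np.r_[x-xc,.5*np.array([E[2,1]-E[1,2],E[0,2]-E[2,0],E[1,0]-E[0,1]])]
            q=np.clip(q+J.T@np.linalg.solve(J@J.T+1e-5*np.eye(6),e),LO,HI)
    return q
search.follow=follow1
L=30
Rg=tool(4,L);G=np.array([.564,-.319,.135])+.011*Rg[:,2];Rh=tool(-3,L);H=np.array([.601,-.058,.188])+.011*Rh[:,2]
task=[P(G-.1*Rg[:,2],Rg),P(G,Rg),P(G+[0,0,.11],Rg),P(H+[-.07,0,.02],Rh),P(H,Rh),P(H-.12*Rh[:,2],Rh),P([.5,-.06,.42],tool(-3,10)),P([.615,-.06,.36],tool(-3,10)),P([.615,-.06,.30],tool(-3,10))]
def work(seed):
    import time;t0=time.time();rng=np.random.default_rng(seed);best=[];q0=np.array(D[3][0])
    while time.time()-t0<150:
        k=rng.integers(1,4);w=[];
        while len(w)<k:
            a=rng.uniform([.3,-.65,.33],[.7,.15,.62])
            if a[0]>.47 and (a[2]<.45 or a[1]>.08): continue
            if a[2]<.45 and a[1]<-.4: continue
            w.append((a,*rng.uniform([-75,-30],[75,35])))
        W=[P(a,tool(b,c)) for a,b,c in w]
        W=[P([.42,-.25,.38],tool(0,10))]+W
        _,qs,n=run(q0,W)
        if len(qs)<k+1: continue
        _,qt,_=run(qs[-1],task[:3])
        sc=len(qt);m=-9
        if sc>=2: m,qt,_=run(qs[-1],task);sc=len(qt)
        best.append((sc,round(m,3),n,round(qs[-1][2],2),[(np.round(a,2).tolist(),round(b),round(c)) for a,b,c in w],qt[-1].round(2).tolist() if qt else 0,qt[0].round(2).tolist() if qt else 0))
    best.sort(key=lambda b:(b[0],b[1],-b[3]),reverse=True);return len(best),best[:4]
if __name__=="__main__":
    from multiprocessing import Pool,cpu_count
    r=Pool(cpu_count()).map(work,range(cpu_count()))
    print(sum(a for a,_ in r));a=sum([b for _,b in r],[]);a.sort(key=lambda b:(b[0],b[1],-b[3]),reverse=True)
    for b in a[:6]:print(b)
E
OMP_NUM_THREADS=1 timeout 400 python3 s2.py
```

```text
4
0
```

```bash
cat > dbg.py <<'E'
from s2 import *
q=np.array(D[3][0]);x,M=fk(q,p,s);print(x,D[3][1])
x2,M2,J=jac(q);print(abs(x-x2).max(),abs(J-__import__('sim').__dict__['jac'](q)[2]).max())
for T in [P([.42,-.25,.38],tool(0,10)),P([.38,.0,.42],tool(0,0)),P([.5,.0,.5],tool(0,0)),P([.65,.0,.5],tool(0,0)),P([.6,-.3,.5],tool(0,0))]:
    x,M=fk(q,p,s)
    q=follow1(q,leg(P(x,M),T));x,M=fk(q,p,s);print(q.round(2),np.linalg.norm(x-T[:3,3]).round(4),np.linalg.norm(M-T[:3,:3]).round(3))
E
OMP_NUM_THREADS=1 python3 dbg.py
```

```text
[ 0.46455692 -0.27869327  0.27251155] [ 0.46033506 -0.2802631   0.27198971]
0.0 0.0
[-1.08 -0.21  1.32  1.8   0.15  1.22  1.86] 0.035 0.101
[-1.   -0.18  0.76  1.79  0.12  1.48  1.31] 0.0 0.0
[-0.89  0.15  0.94  1.41 -0.12  1.64  1.61] 0.0 0.0
[-0.59  0.5   0.91  1.04 -0.39  1.76  1.75] 0.0 0.0
[-0.09  0.54  0.91  0.97 -0.43  1.79  2.22] 0.0 0.0
```

```bash
sed -i 's/P(\[.42,-.25,.38\],tool(0,10))/P([.38,.0,.42],tool(0,0))/; s/rng.integers(1,4)/rng.integers(2,5)/; s/<150/<110/' s2.py; OMP_NUM_THREADS=1 timeout 400 python3 s2.py
```

```text
2448
(0, -9, 51, np.float64(-0.63), [([0.35, -0.65, 0.47], -49, 0), ([0.45, -0.26, 0.53], 15, 11), ([0.39, 0.05, 0.36], -65, 28)], 0, 0)
(0, -9, 35, np.float64(-0.56), [([0.38, -0.39, 0.34], -14, 6), ([0.36, 0.13, 0.39], -65, 30)], 0, 0)
(0, -9, 46, np.float64(-0.44), [([0.33, -0.35, 0.4], -57, -23), ([0.49, -0.45, 0.61], 8, 23), ([0.51, 0.07, 0.5], -40, 28)], 0, 0)
(0, -9, 45, np.float64(-0.43), [([0.44, 0.13, 0.34], -19, 2), ([0.37, 0.11, 0.47], -36, -25), ([0.47, -0.14, 0.42], 49, -15), ([0.35, 0.14, 0.41], -24, 29)], 0, 0)
(0, -9, 41, np.float64(-0.42), [([0.52, -0.53, 0.49], -29, 33), ([0.33, 0.05, 0.44], -69, 25)], 0, 0)
(0, -9, 39, np.float64(-0.42), [([0.43, -0.1, 0.59], 59, 22), ([0.44, 0.0, 0.33], -74, 24)], 0, 0)
```

```bash
cat > fam.py <<'E'
from s2 import *
nom=np.array([.4,.3,0,1.8,0,.6,1.5])
def sols(T,fix3):
    out=[]
    for sd in range(3):
        q0=nom+np.random.default_rng(sd).normal(0,.3,7)*(sd>0);q0[2]=fix3
        f=least_squares(lambda q:np.r_[(lambda x,M:np.r_[5*(x-T[:3,3]),R.from_matrix(M@T[:3,:3].T).as_rotvec()])(*fk(q,p,s)),3*(q[2]-fix3)],np.clip(q0,LO+.01,HI-.01),bounds=(LO,HI),max_nfev=80)
        out.append((f.cost,f.x))
    return min(out,key=lambda a:a[0])
for L in (30,):
    Rg=tool(4,L);G=np.array([.564,-.319,.135])+.011*Rg[:,2];Rh=tool(-3,L);H=np.array([.601,-.058,.188])+.011*Rh[:,2]
    for n,T in (("G",P(G,Rg)),("up10",P(G+[0,0,.1],Rg)),("back10",P(G-.1*Rg[:,2],Rg)),("H",P(H,Rh))):
        for j3 in (-1.2,-.9,-.6,-.3,0,.3,.6,.9,1.2):
            c,q=sols(T,j3)
            if c<1e-4: print(L,n,j3,q.round(2),"margin",np.min(np.minimum(q-LO,HI-q)).round(2))
E
OMP_NUM_THREADS=1 timeout 300 python3 fam.py
```

```text
30 G -1.2 [ 1.49  0.75 -1.2   2.04  0.87  0.46  1.47] margin 0.07
30 G -0.9 [ 1.33  0.58 -0.9   2.03  0.26  0.33  2.02] margin 0.21
30 G -0.6 [ 1.13  0.48 -0.6   2.04 -0.31  0.34  2.56] margin 0.18
30 up10 -1.2 [ 1.54  0.52 -1.2   1.95  0.32  0.56  1.91] margin 0.07
30 up10 -0.9 [ 1.37  0.39 -0.9   1.95 -0.08  0.54  2.27] margin 0.37
30 up10 -0.6 [ 1.15  0.32 -0.6   1.95 -0.34  0.56  2.51] margin 0.23
30 up10 -0.3 [ 0.91  0.28 -0.3   1.96 -0.52  0.6   2.66] margin 0.08
30 back10 -1.2 [ 1.66  0.47 -1.2   2.04  0.18  0.52  2.1 ] margin 0.07
30 back10 -0.9 [ 1.47  0.34 -0.9   2.04 -0.21  0.52  2.46] margin 0.28
30 back10 -0.6 [ 1.24  0.28 -0.6   2.04 -0.45  0.56  2.68] margin 0.06
30 H -1.2 [ 0.99  0.41 -1.2   2.2   1.09  0.45  0.52] margin 0.07
30 H -0.9 [ 0.78  0.28 -0.9   2.2   0.77  0.31  0.8 ] margin 0.19
30 H -0.6 [ 0.54  0.23 -0.6   2.19  0.45  0.26  1.1 ] margin 0.14
30 H -0.3 [ 0.29  0.2  -0.3   2.19  0.14  0.24  1.4 ] margin 0.12
30 H 0 [ 0.03  0.19 -0.    2.19 -0.15  0.24  1.68] margin 0.12
30 H 0.3 [-0.23  0.2   0.3   2.19 -0.42  0.26  1.94] margin 0.14
30 H 0.6 [-0.49  0.23  0.6   2.2  -0.67  0.29  2.19] margin 0.17
30 H 0.9 [-0.73  0.28  0.9   2.2  -0.92  0.36  2.42] margin 0.24
30 H 1.2 [-0.94  0.41  1.2   2.2  -1.17  0.51  2.63] margin 0.11
```

```bash
cat > de.py <<'E'
from s2 import *
from scipy.optimize import differential_evolution
import time
q0=np.array(D[3][0]);qs_=np.array([1.35,.36,-.85,1.95,-.12,.54,2.3])
Rg=tool(4,30);G=np.array([.564,-.319,.135])+.011*Rg[:,2];END=P(G+[0,0,.1],Rg)
def wp(v): return P(v[:3],tool(v[3],v[4])@R.from_euler("x",v[5],degrees=True).as_matrix())
K=4
q1=follow1(q0,leg(P(*fk(q0,p,s)),P([.38,0,.42],tool(0,0))))
def cost(v,full=False):
    q=q1.copy();c=0;n=0
    for T in [wp(v[6*i:6*i+6]) for i in range(K)]+[END]:
        x,M=fk(q,p,s)
        try: rows=leg(P(x,M),T)
        except Exception: return 50
        n+=len(rows);q=follow1(q,rows);x,M=fk(q,p,s);e=10*np.linalg.norm(x-T[:3,3])+np.linalg.norm(M-T[:3,:3]);c+=3*e
        if full: print(np.round(T[:3,3],3),q.round(2),round(e,3),len(rows))
        if c>6: return 20+c
    return c+np.linalg.norm(q-qs_)+.004*n
if __name__=="__main__":
    bd=[(.36,.66),(-.6,.05),(.46,.62),(-80,80),(-35,40),(-35,35)]*K
    from multiprocessing import Pool
    t0=time.time()
    r=None
    with Pool(4) as po:
        def cb(x,convergence=None): return time.time()-t0>230
        r=differential_evolution(cost,bd,popsize=4,maxiter=500,workers=po.map,updating="deferred",callback=cb,polish=False,seed=1,init="sobol")
    print(r.fun,time.time()-t0,r.nit);cost(r.x,True);np.save("v.npy",r.x);print(r.x.reshape(K,6).round(2).tolist())
E
OMP_NUM_THREADS=1 timeout 400 python3 de.py
```

```text
0.19969904888672502 230.26948308944702 174
[ 0.559 -0.1    0.5  ] [-0.44  0.27  0.83  1.29 -0.32  1.66  2.67] 0.0 7
[ 0.416 -0.314  0.489] [-0.34 -0.29  0.96  1.78 -0.14  1.13  2.7 ] 0.0 7
[ 0.388 -0.125  0.529] [ 0.58 -0.24 -0.76  1.75  0.45  1.51  0.38] 0.0 13
[ 0.491 -0.343  0.473] [ 0.6   0.3  -0.65  1.45  0.77  1.63  1.12] 0.0 7
[ 0.569 -0.319  0.225] [ 1.34  0.37 -0.86  1.95 -0.13  0.54  2.31] 0.001 9
[[0.56, -0.1, 0.5, 43.19, 6.49, -2.4], [0.42, -0.31, 0.49, 29.46, 28.04, 14.4], [0.39, -0.13, 0.53, -53.54, 32.38, 14.8], [0.49, -0.34, 0.47, -21.31, 2.23, 34.91]]
```

```bash
cat >> de.py <<'E'
E
python3 - <<'E'
from h import *
from de import wp,K,END
v=np.load("v.npy");W=[wp(v[6*i:6*i+6]) for i in range(K)]
st();plan(([.38,0,.42],tool(0,0)),*[(T[:3,3],T[:3,:3]) for T in W+[END]])
E
```

```text
t 4.4 tcp [ 0.4603 -0.2803  0.272 ] q [-0.91 -0.44  1.32  2.24  0.34  0.46  1.86] F [-0.5 -0.   0. ] w 0.0603 g 0.0
yaw 1.53 lean 35.44 roll -2.13
9 x [[0.0022, 0.031, -0.0192], [-0.18, 3.93, 0.24]]
7 x [[-0.0207, -0.0218, -0.0111], [-0.68, -0.75, -6.18]]
7 x [[0.0341, -0.0129, -0.0067], [2.95, -2.86, 2.21]]
13 x [[0.0025, 0.0135, -0.0088], [3.24, 1.13, 5.41]]
7 x [[-0.0263, -0.0059, 0.0233], [1.35, 1.93, -5.8]]
9 x [[-0.0024, 0.0129, 0.0268], [-4.53, -3.79, -1.73]]
```

Request:
drive_tool(
  motion=[
    [[0.0022, 0.031, -0.0192], [-0.18, 3.93, 0.24], 0.06],
    [[0.0022, 0.031, -0.0192], [-0.18, 3.93, 0.24], 0.06],
    [[0.0022, 0.031, -0.0192], [-0.18, 3.93, 0.24], 0.06],
    [[0.0022, 0.031, -0.0192], [-0.18, 3.93, 0.24], 0.06],
    [[0.0022, 0.031, -0.0192], [-0.18, 3.93, 0.24], 0.06],
    [[0.0022, 0.031, -0.0192], [-0.18, 3.93, 0.24], 0.06],
    [[0.0022, 0.031, -0.0192], [-0.18, 3.93, 0.24], 0.06],
    [[0.0022, 0.031, -0.0192], [-0.18, 3.93, 0.24], 0.06],
    [[0.0022, 0.031, -0.0192], [-0.18, 3.93, 0.24], 0.06],
  ],
)

```text
clock: 5.15
tcp_pos: [0.3795, 0.0019, 0.4226]
eef_rot: [-0.0, 1.0, 0.0, -0.0]
wrist_force: [0.5, -0.1, -0.6]
width: 0.0604
grip_force: 0.0
```

Request:
drive_tool(
  motion=[
    [[-0.0207, -0.0218, -0.0111], [-0.68, -0.75, -6.18], 0.06],
    [[-0.0207, -0.0218, -0.0111], [-0.68, -0.75, -6.18], 0.06],
    [[-0.0207, -0.0218, -0.0111], [-0.68, -0.75, -6.18], 0.06],
    [[-0.0207, -0.0218, -0.0111], [-0.68, -0.75, -6.18], 0.06],
    [[-0.0207, -0.0218, -0.0111], [-0.68, -0.75, -6.18], 0.06],
    [[-0.0207, -0.0218, -0.0111], [-0.68, -0.75, -6.18], 0.06],
    [[-0.0207, -0.0218, -0.0111], [-0.68, -0.75, -6.18], 0.06],
  ],
)

```text
clock: 5.73
tcp_pos: [0.548, -0.0965, 0.4971]
eef_rot: [-0.35, 0.935, 0.039, 0.043]
wrist_force: [0.1, 1.0, 0.2]
width: 0.06
grip_force: 0.0
```

```bash
python3 - <<'E'
from h import *
from de import wp,K
v=np.load("v.npy");W=[wp(v[6*i:6*i+6]) for i in range(K)]
st();plan(*[(T[:3,3],T[:3,:3]) for T in W])
E
```

```text
t 5.73 tcp [ 0.548  -0.0965  0.4971] q [-0.45  0.23  0.81  1.31 -0.29  1.65  2.61] F [0.1 1.  0.2] w 0.06 g 0.0
yaw 41.16 lean 3.1 roll 2.43
1 x [[-0.0066, -0.0095, -0.0031], [-0.21, -0.18, -2.29]]
7 x [[0.0341, -0.0129, -0.0067], [2.95, -2.86, 2.21]]
13 x [[0.0025, 0.0135, -0.0088], [3.24, 1.13, 5.41]]
7 x [[-0.0263, -0.0059, 0.0233], [1.35, 1.93, -5.8]]
```

Request:
drive_tool(
  motion=[
    [[0.0341, -0.0129, -0.0067], [2.95, -2.86, 2.21], 0.06],
    [[0.0341, -0.0129, -0.0067], [2.95, -2.86, 2.21], 0.06],
    [[0.0341, -0.0129, -0.0067], [2.95, -2.86, 2.21], 0.06],
    [[0.0341, -0.0129, -0.0067], [2.95, -2.86, 2.21], 0.06],
    [[0.0341, -0.0129, -0.0067], [2.95, -2.86, 2.21], 0.06],
    [[0.0341, -0.0129, -0.0067], [2.95, -2.86, 2.21], 0.06],
    [[0.0341, -0.0129, -0.0067], [2.95, -2.86, 2.21], 0.06],
    [[0, 0, 0], [0, 0, 0], 0.06],
  ],
)

```text
clock: 6.4
tcp_pos: [0.3861, -0.3103, 0.4859]
eef_rot: [-0.186, 0.945, -0.064, 0.262]
wrist_force: [-0.7, -1.0, -0.4]
width: 0.0599
grip_force: 0.0
```

```bash
cat > chk.py <<'E'
import sys
from h import *
from de import *
v=np.load("v.npy");W=[wp(v[6*i:6*i+6]) for i in range(K)]+[END]
i=int(sys.argv[1])
st();plan(*[(T[:3,3],T[:3,:3]) for T in W[i:]])
q=np.array(arm.get_obs()["joint_pos"])
for T in W[i:]:
    q=follow1(q,leg(P(*fk(q,p,s)),T));print(q.round(2))
E
OMP_NUM_THREADS=1 python3 chk.py 2
```

```text
t 6.4 tcp [ 0.3861 -0.3103  0.4859] q [-0.33 -0.37  0.81  1.81  0.04  1.09  2.47] F [-0.7 -1.  -0.4] w 0.0599 g 0.0
yaw 19.07 lean 31.26 roll -12.64
12 x [[0.0006, 0.0147, -0.0087], [3.37, 1.15, 5.62]]
7 x [[-0.0263, -0.0059, 0.0233], [1.35, 1.93, -5.8]]
9 x [[-0.0024, 0.0129, 0.0268], [-4.53, -3.79, -1.73]]
[ 0.45 -0.22 -0.68  1.75  0.48  1.52  0.34]
[ 0.51  0.28 -0.53  1.45  0.73  1.61  1.14]
[ 1.23  0.34 -0.71  1.95 -0.26  0.55  2.44]
```

Request:
drive_tool(
  motion=[
    [[0.0006, 0.0147, -0.0087], [3.37, 1.15, 5.62], 0.06],
    [[0.0006, 0.0147, -0.0087], [3.37, 1.15, 5.62], 0.06],
    [[0.0006, 0.0147, -0.0087], [3.37, 1.15, 5.62], 0.06],
    [[0.0006, 0.0147, -0.0087], [3.37, 1.15, 5.62], 0.06],
    [[0.0006, 0.0147, -0.0087], [3.37, 1.15, 5.62], 0.06],
    [[0.0006, 0.0147, -0.0087], [3.37, 1.15, 5.62], 0.06],
    [[0.0006, 0.0147, -0.0087], [3.37, 1.15, 5.62], 0.06],
    [[0.0006, 0.0147, -0.0087], [3.37, 1.15, 5.62], 0.06],
    [[0.0006, 0.0147, -0.0087], [3.37, 1.15, 5.62], 0.06],
    [[0.0006, 0.0147, -0.0087], [3.37, 1.15, 5.62], 0.06],
    [[0.0006, 0.0147, -0.0087], [3.37, 1.15, 5.62], 0.06],
    [[0.0006, 0.0147, -0.0087], [3.37, 1.15, 5.62], 0.06],
  ],
)

```text
clock: 7.4
tcp_pos: [0.3921, -0.1179, 0.5303]
eef_rot: [0.453, 0.838, -0.236, 0.193]
wrist_force: [0.6, 0.9, -1.1]
width: 0.0598
grip_force: 0.0
```

```bash
OMP_NUM_THREADS=1 python3 chk.py 3
```

```text
t 7.4 tcp [ 0.3921 -0.1179  0.5303] q [ 0.37 -0.1  -0.66  1.65  0.56  1.62  0.31] F [ 0.6  0.9 -1.1] w 0.0598 g 0.0
yaw -60.59 lean 7.63 roll -12.77
7 x [[-0.0262, -0.0071, 0.0241], [1.36, 2.0, -5.66]]
9 x [[-0.0024, 0.0129, 0.0268], [-4.53, -3.79, -1.73]]
[ 0.5   0.28 -0.51  1.45  0.73  1.6   1.15]
[ 1.21  0.33 -0.68  1.95 -0.28  0.56  2.45]
```

Request:
drive_tool(
  motion=[
    [[-0.0262, -0.0071, 0.0241], [1.36, 2.0, -5.66], 0.06],
    [[-0.0262, -0.0071, 0.0241], [1.36, 2.0, -5.66], 0.06],
    [[-0.0262, -0.0071, 0.0241], [1.36, 2.0, -5.66], 0.06],
    [[-0.0262, -0.0071, 0.0241], [1.36, 2.0, -5.66], 0.06],
    [[-0.0262, -0.0071, 0.0241], [1.36, 2.0, -5.66], 0.06],
    [[-0.0262, -0.0071, 0.0241], [1.36, 2.0, -5.66], 0.06],
    [[-0.0262, -0.0071, 0.0241], [1.36, 2.0, -5.66], 0.06],
    [[0, 0, 0], [0, 0, 0], 0.06],
  ],
)

```text
clock: 8.07
tcp_pos: [0.4941, -0.3495, 0.4643]
eef_rot: [0.178, 0.937, -0.298, -0.045]
wrist_force: [-2.2, -0.9, -1.4]
width: 0.0601
grip_force: 0.0
```

```bash
OMP_NUM_THREADS=1 python3 chk.py 4
```

```text
t 8.07 tcp [ 0.4941 -0.3495  0.4643] q [ 0.49  0.32 -0.45  1.37  0.73  1.66  1.24] F [-2.2 -0.9 -1.4] w 0.0601 g 0.0
yaw -21.97 lean -13.14 roll -35.07
9 x [[-0.0025, 0.0132, 0.0256], [-4.51, -3.9, -1.68]]
[ 1.21  0.33 -0.68  1.95 -0.28  0.56  2.46]
```

Request:
drive_tool(
  motion=[
    [[-0.0025, 0.0132, 0.0256], [-4.51, -3.9, -1.68], 0.06],
    [[-0.0025, 0.0132, 0.0256], [-4.51, -3.9, -1.68], 0.06],
    [[-0.0025, 0.0132, 0.0256], [-4.51, -3.9, -1.68], 0.06],
    [[-0.0025, 0.0132, 0.0256], [-4.51, -3.9, -1.68], 0.06],
    [[-0.0025, 0.0132, 0.0256], [-4.51, -3.9, -1.68], 0.06],
    [[-0.0025, 0.0132, 0.0256], [-4.51, -3.9, -1.68], 0.06],
    [[-0.0025, 0.0132, 0.0256], [-4.51, -3.9, -1.68], 0.06],
    [[-0.0025, 0.0132, 0.0256], [-4.51, -3.9, -1.68], 0.06],
    [[-0.0025, 0.0132, 0.0256], [-4.51, -3.9, -1.68], 0.06],
    [[0, 0, 0], [0, 0, 0], 0.06],
    [[0, 0, 0], [0, 0, 0], 0.06],
  ],
)

```text
clock: 8.98
tcp_pos: [0.5703, -0.3153, 0.2308]
eef_rot: [-0.033, 0.964, 0.009, 0.264]
wrist_force: [0.5, -0.9, 1.2]
width: 0.0602
grip_force: 0.0
```

```bash
python3 - <<'E'
from h import *
st()
c=cam("wrist");im=eyes.capture("wrist")
for l in ("carrier_mid_tab","carrier_mid","hook_tip"):
    for d in eyes.silhouettes(l,"wrist")[:2]:
        print(l,np.round(d['rect']).astype(int).tolist(),round(d['conf'],2))
cv2.imwrite("pics/w3.png",im)
np.savez("w3.npz",r=c[1],o=c[2])
a=cv2.resize(im[60:300,160:480],(800,600),interpolation=2);cv2.imwrite("pics/w3c.png",a)
E
```

```text
t 8.98 tcp [ 0.5703 -0.3153  0.2308] q [ 1.19  0.41 -0.78  1.88 -0.01  0.5   2.17] F [ 0.5 -0.9  1.2] w 0.0602 g 0.0
yaw 3.98 lean 30.55 roll -0.0
carrier_mid_tab [213, 96, 423, 198] 0.94
carrier_mid_tab [210, 55, 428, 258] 0.73
carrier_mid [213, 98, 422, 197] 0.93
hook_tip [619, 262, 639, 310] 0.58
```

View pics/w3c.png

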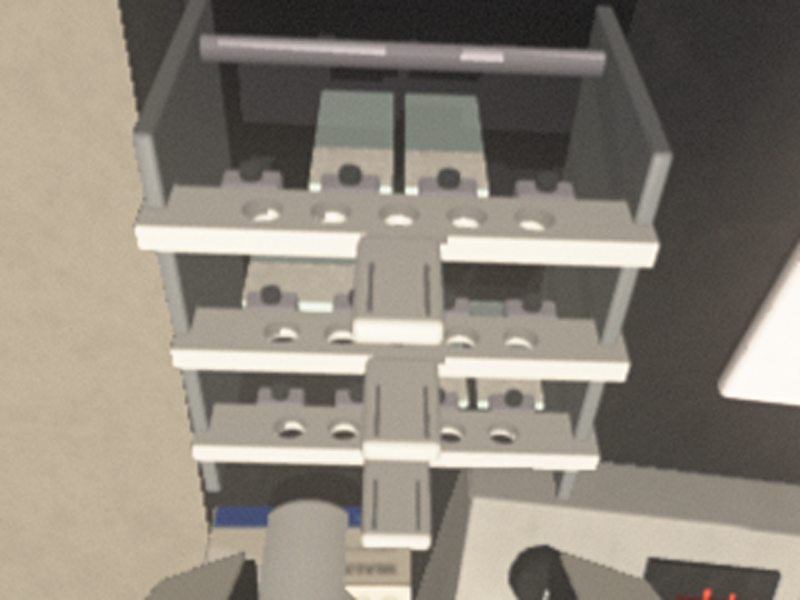

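```bash
cat > m3.py <<'E'
from h import *
c=(eyes.camera_model("wrist"),*[np.load("w3.npz")[k] for k in "ro"])
X=[onz(c,(160+u*.4,60+v*.4),.1) for u,v in [(265,212),(333,215),(398,217),(466,219),(534,223)]]
print(np.round(X,4));d=X[4]-X[0];print(np.linalg.norm(d),"yaw",np.degrees(np.arctan2(-d[0],d[1])))
m=np.mean(X,axis=0);yaw=np.arctan2(-d[0],d[1]);ctr=m+.004*np.array([np.cos(yaw),np.sin(yaw),0]);print("centre",ctr)
# tab top, front edge pixels at z=.150
for u in (356,441): print(onz(c,(160+u*.4,60+.4*322),.15).round(4))
G=ctr+[0,0,.035];Rg=tool(np.degrees(yaw),31);T=G+.011*Rg[:,2]
print("hook tip ray",onz(c,(629,275),.16))
plan((T,Rg))
E
python3 m3.py
```

```text
[[ 0.5645 -0.3575  0.1   ]
 [ 0.5641 -0.3374  0.1   ]
 [ 0.5635 -0.3182  0.1   ]
 [ 0.5628 -0.298   0.1   ]
 [ 0.5628 -0.2776  0.1   ]]
0.07986686763367033 yaw 1.1938302433854557
centre [ 0.56752647 -0.31765937  0.1       ]
[ 0.563  -0.3289  0.15  ]
[ 0.5615 -0.3072  0.15  ]
hook tip ray [ 0.62499205 -0.06685651  0.16      ]
3 x [[0.0188, -0.0013, 0.0313], [0.39, -0.04, 0.97]]
```

Request:
drive_tool(
  motion=[
    [[0.0183, -0.0013, 0.0305], [0.39, -0.04, 0.9], 0.06],
    [[0.0183, -0.0013, 0.0305], [0.39, -0.04, 0.9], 0.06],
    [[0.0183, -0.0013, 0.0305], [0.39, -0.04, 0.9], 0.06],
    [[0, 0, 0], [0, 0, 0], 0.06],
    [[0, 0, 0], [0, 0, 0], 0.06],
  ],
)

```text
clock: 9.6
tcp_pos: [0.5723, -0.3169, 0.1267]
eef_rot: [-0.012, 0.964, 0.004, 0.266]
wrist_force: [-0.9, 0.6, 0.3]
width: 0.0601
grip_force: 0.0
```

```bash
cat >> m3.py <<'E'
st();print("T",T)
im=eyes.capture("wrist");cv2.imwrite("pics/w4.png",cv2.resize(im[60:400,120:520],(800,600)))
E
python3 m3.py | tail -4
```

```text
1 x [[-0.0002, -0.0007, 0.0015], [0.16, -0.12, 0.2]]
t 9.6 tcp [ 0.5723 -0.3169  0.1267] q [ 1.07  0.53 -0.64  2.    0.06  0.24  2.1 ] F [-0.9  0.6  0.3] w 0.0601 g 0.0
yaw 1.45 lean 30.87 roll 0.04
T [ 0.57319066 -0.31754133  0.12557116]
```

View pics/w4.png

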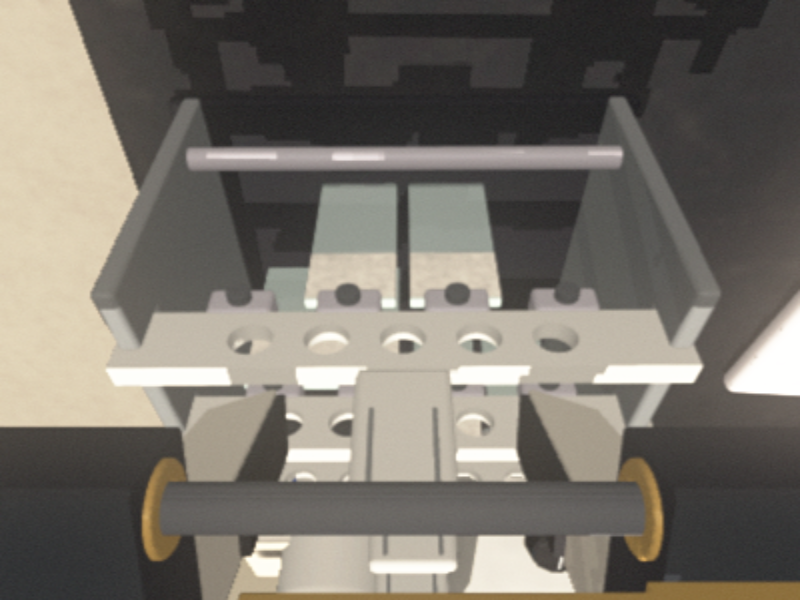

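Request:
drive_tool(
  motion=[
    [[0, 0, 0], [0, 0, 0], 0.015],
    [[0, 0, 0], [0, 0, 0], 0.015],
    [[0, 0, 0], [0, 0, 0], 0.015],
    [[0, 0, 0], [0, 0, 0], 0.015],
    [[0, 0, 0], [0, 0, 0], 0.015],
    [[0, 0, 0], [0, 0, 0], 0.015],
    [[0, 0, 0], [0, 0, 0], 0.015],
    [[0, 0, 0], [0, 0, 0], 0.015],
  ],
)

```text
clock: 10.32
tcp_pos: [0.5713, -0.3183, 0.1259]
eef_rot: [-0.011, 0.964, 0.004, 0.267]
wrist_force: [-1.9, 0.8, 3.4]
width: 0.0233
grip_force: 30.0
```

```bash
python3 - <<'E'
from h import *
st();o=arm.get_obs();r=R.from_quat(o["eef_rot"]).as_matrix();x=np.array(o["tcp_pos"])
plan((x+[0,0,.13],r),([.50,-.06,.25],tool(-2,31)))
E
```

```text
t 10.32 tcp [ 0.5713 -0.3183  0.1259] q [ 1.07  0.53 -0.64  2.    0.06  0.24  2.1 ] F [-1.9  0.8  3.4] w 0.0233 g 30.0
yaw 1.28 lean 30.93 roll 0.07
4 x [[-0.0167, 0.0, -0.0279], [0.0, -0.0, -0.0]]
7 x [[0.0093, 0.0369, -0.0045], [0.25, -0.01, 0.4]]
```

Request:
drive_tool(
  motion=[
    [[-0.0084, 0, -0.014], [0, 0, 0], 0.015],
    [[-0.0084, 0, -0.014], [0, 0, 0], 0.015],
    [[-0.0167, 0, -0.0279], [0, 0, 0], 0.015],
    [[-0.0167, 0, -0.0279], [0, 0, 0], 0.015],
    [[-0.0167, 0, -0.0279], [0, 0, 0], 0.015],
    [[0, 0, 0], [0, 0, 0], 0.015],
  ],
)

```text
clock: 10.82
tcp_pos: [0.5743, -0.3193, 0.263]
eef_rot: [-0.011, 0.963, 0.001, 0.27]
wrist_force: [0.3, -0.3, -1.2]
width: 0.0235
grip_force: 30.0
```

Request:
drive_tool(
  motion=[
    [[0.012, 0.02, -0.002], [0.25, 0, 0.4], 0.015],
    [[0.01, 0.03, -0.0045], [0.25, 0, 0.4], 0.015],
    [[0.01, 0.03, -0.0045], [0.25, 0, 0.4], 0.015],
    [[0.01, 0.03, -0.0045], [0.25, 0, 0.4], 0.015],
    [[0.01, 0.03, -0.0045], [0.25, 0, 0.4], 0.015],
    [[0.01, 0.03, -0.0045], [0.25, 0, 0.4], 0.015],
    [[0.006, 0.03, -0.0045], [0.25, 0, 0.4], 0.015],
    [[0.004, 0.03, 0], [0, 0, 0.2], 0.015],
    [[0, 0.026, 0], [0, 0, 0], 0.015],
    [[0, 0, 0], [0, 0, 0], 0.015],
    [[0, 0, 0], [0, 0, 0], 0.015],
  ],
)

```text
clock: 11.73
tcp_pos: [0.4972, -0.0604, 0.2439]
eef_rot: [0.016, 0.964, -0.004, 0.267]
wrist_force: [-0.3, 0.3, -2.0]
width: 0.0237
grip_force: 30.0
```

```bash
python3 - <<'E'
from h import *
st()
c=cam("wrist");im=eyes.capture("wrist");np.savez("w5.npz",r=c[1],o=c[2]);cv2.imwrite("pics/w5.png",im)
t=eyes.capture("side");cv2.imwrite("pics/s5.png",t)
for l,n in (("hook_tip","wrist"),("hook_seat","wrist"),("knob_top","wrist"),("trough","wrist"),("carrier_mid","side")):
    print(l,[(np.round(d['rect']).astype(int).tolist(),round(d['conf'],2)) for d in eyes.spot_in(l,n)][:2])
cv2.imwrite("pics/c5.png",np.hstack([cv2.resize(im[100:340,160:480],(400,300)),cv2.resize(t[190:340,220:420],(400,300))]))
E
```

```text
t 11.73 tcp [ 0.4972 -0.0604  0.2439] q [ 0.88  0.03 -0.85  2.25  0.08  0.34  1.5 ] F [-0.3  0.3 -2. ] w 0.0237 g 30.0
yaw -1.94 lean 30.91 roll 0.06
hook_tip [([324, 362, 330, 396], 0.69)]
hook_seat [([322, 364, 331, 396], 0.62)]
knob_top [([324, 361, 331, 396], 0.77)]
trough [([273, 160, 384, 234], 0.79)]
carrier_mid [([367, 293, 380, 348], 0.64), ([313, 228, 326, 279], 0.42)]
```

View pics/c5.png

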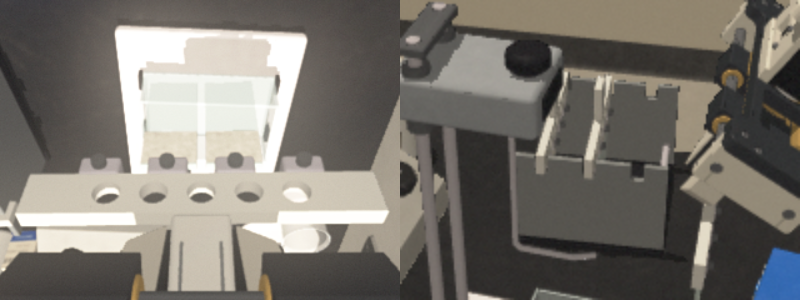

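```bash
python3 - <<'E'
from h import *
c=(eyes.camera_model("wrist"),*[np.load("w5.npz")[k] for k in "ro"])
f=lambda u,v:(160+.8*u,100+.8*v)
a,b=onz(c,f(117,28),.012),onz(c,f(306,35),.012);d=b-a;print("plate",a,b,"yaw",np.degrees(np.arctan2(-d[0],d[1])))
a,b=onz(c,f(142,70),.057),onz(c,f(277,70),.057);print("trough near rim",a,b)
o,dd=ray(c,(327,380));print("stem y at x=.633:",(o+dd*(.633-o[0])/dd[0]).round(4))
s0=cv2.cvtColor(cv2.imread("pics/scene0.png"),6);t0=cv2.cvtColor(cv2.imread("pics/side0.png"),6)
print(s0[278:294,268:292]);print(t0[308:323,272:324:2])
E
```

```text
plate [ 0.52522337 -0.13091472  0.012     ] [0.53712144 0.02438187 0.012     ] yaw -4.381164129753953
trough near rim [ 0.53561173 -0.1077644   0.057     ] [ 0.53937093 -0.00477065  0.057     ]
stem y at x=.633: [ 0.633  -0.0614  0.233 ]
[[137 115 146 148 147 149 150 150 136 123  67  70  76  80  80  76  82  76
   76  75  75  77  78  75]
 [148 142 135 144 143 152 131 124  64  71  78  79  78  79  82  74  77  77
   79  76  76  79  76  74]
 [157 148 152 125  98 118  64  67  83  78  79  82  80  79  77  75  82  74
   78  74  71  73  78  78]
 [143 122 152 155 140 105  81  73  73  78  76  77  78  80  79  78  76  81
   76  76  76  78  79  79]
 [108  71 108 149 155 150 131  82  74  73  75  79  81  75  76  77  75  80
   78  75  74  76  78  73]
 [ 69  76  68  99 156 153 152 136  97  76  74  77  75  78  80  74  80  74
   76  76  77  76  74  74]
 [ 73  76  79  70  80 128 154 156 146 111  81  76  75  74  73  76  80  78
   77  81  82  75  77  80]
 [ 76  80  76  76  68  76 109 152 149 139 137 117 102  84  85  80  76  79
   81  78  82  77  75  75]
 [ 74  78  83  78  79  75  75  97 146 148 145 146 148 
[... 1690 characters left out ...]
80  45  48
   50  55  65  69  84  43  31  27]
 [ 41  42  44  43  40  44  43  46  47  67  88 110 115 117 113 110 108  97
  101 103 106 110 112  57  44  26]
 [ 42  41  39  39  42  43  41  42  44  45  43  50  83 107 109 114 118 114
  113 115 118 115 113  51  43  42]
 [ 45  44  42  44  40  43  42  43  44  40  44  44  44  46  54  84 109 110
  108 108 142  83  65  42  42  42]
 [ 44  47  42  41  42  43  43  45  43  43  42  43  45  44  39  44  41  57
   51  44  44  45  45  44  43  42]
 [ 45  42  44  40  42  45  46  40  45  43  44  43  44  41  44  42  43  44
   41  41  43  47  44  40  42  43]
 [ 43  40  43  42  43  47  45  46  43  46  40  45  42  41  42  42  41  41
   43  41  44  45  45  43  44  42]]
```

```bash
python3 - <<'E'
from h import *
s,t=cam("scene"),cam("side")
for n,a,b in [("tip",(282.3,287.2),(316.6,317.2)),("kink",(278,286),(308,318))]:
    X=tri([ray(s,a),ray(t,b)]);print(n,X.round(4),proj(s,X)-a,proj(t,X)-b)
# carrier hole measured in w5 (held)
c=(eyes.camera_model("wrist"),*[np.load("w5.npz")[k] for k in "ro"])
o=arm.get_obs();r=R.from_quat(o["eef_rot"]).as_matrix();g=np.array(o["tcp_pos"])-.011*r[:,2];print("grasp",g)
h=(160+.8*201,100+.8*191);print("hole(front face) at z=g-.0365",onz(c,h,g[2]-.0365))
l,rr=[onz(c,(160+.8*u,100+.8*v),g[2]-.0365) for u,v in ((107,193),(297,191))];d=rr-l;print(np.linalg.norm(d),np.degrees(np.arctan2(-d[0],d[1])))
E
```

```text
tip [ 0.5718 -0.0544  0.1628] [[ 0.15509561 -0.41750944]] [[0.022905   0.50187118]]
kink [ 0.5854 -0.0562  0.1573] [[ 0.1527101  -0.40911445]] [[0.02163361 0.4959499 ]]
grasp [ 0.49163643 -0.06301933  0.25320259]
hole(front face) at z=g-.0365 [ 0.48867432 -0.06135927  0.21670259]
0.08115058213442791 -1.1963442094388523
```

```bash
cat > hk.py <<'E'
from h import *
u=np.array([np.cos(np.radians(-5)),np.sin(np.radians(-5)),0]);Rh=tool(-5,31)
tip=np.array([.572,-.0548,.163])
def tgt(s,z): # hole centre s along hook from tip, height z
    h=tip+s*u;h[2]=z
    return h+[-.001,-.0005,.0353]+.011*Rh[:,2],Rh
if __name__=="__main__":
    st();plan(tgt(-.02,.163),tgt(.004,.1625),tgt(.016,.158),tgt(.030,.157),tgt(.030,.1535))
E
python3 hk.py
```

```text
t 12.08 tcp [ 0.4973 -0.0632  0.2438] q [ 0.88  0.03 -0.85  2.25  0.08  0.34  1.5 ] F [ 0.7 -0.9 -1.6] w 0.0239 g 30.0
yaw -2.29 lean 30.88 roll 0.14
3 x [[-0.0074, 0.0041, 0.0258], [0.51, -0.04, 0.75]]
1 x [[-0.0203, -0.0, 0.0128], [0.0, -0.0, 0.0]]
1 x [[-0.008, -0.0, 0.01], [0.0, -0.0, 0.0]]
1 x [[-0.0115, 0.0, 0.0081], [0.0, -0.0, 0.0]]
1 x [[0.0018, -0.0, 0.003], [0.0, -0.0, 0.0]]
```

Request:
drive_tool(
  motion=[
    [[-0.0056, 0.0031, 0.0194], [0.38, -0.03, 0.56], 0.015],
    [[-0.0056, 0.0031, 0.0194], [0.38, -0.03, 0.56], 0.015],
    [[-0.0056, 0.0031, 0.0194], [0.38, -0.03, 0.56], 0.015],
    [[-0.0056, 0.0031, 0.0194], [0.38, -0.03, 0.56], 0.015],
    [[0, 0, 0], [0, 0, 0], 0.015],
    [[0, 0, 0], [0, 0, 0], 0.015],
    [[0, 0, 0], [0, 0, 0], 0.015],
  ],
)

```text
clock: 12.67
tcp_pos: [0.548, -0.0555, 0.1961]
eef_rot: [0.039, 0.963, -0.011, 0.266]
wrist_force: [-0.5, -0.8, -0.5]
width: 0.0238
grip_force: 30.0
```

```bash
python3 - <<'E'
from hk import *
st();print("want",tgt(-.02,.163)[0]);plan(tgt(.004,.1625))
im=eyes.capture("scene");t=eyes.capture("side")
cv2.imwrite("pics/c6.png",np.hstack([cv2.resize(im[240:330,215:335],(400,300),interpolation=2),cv2.resize(t[260:350,255:375],(400,300),interpolation=2)]))
E
```

```text
t 12.67 tcp [ 0.548  -0.0555  0.1961] q [ 0.51  0.19 -0.6   2.24  0.71  0.28  0.79] F [-0.5 -0.8 -0.5] w 0.0238 g 30.0
yaw -4.61 lean 30.8 roll -0.07
want [ 0.55671997 -0.05405066  0.18887116]
1 x [[-0.0239, 0.002, 0.0234], [0.14, -0.12, 0.38]]
```

View pics/c6.png

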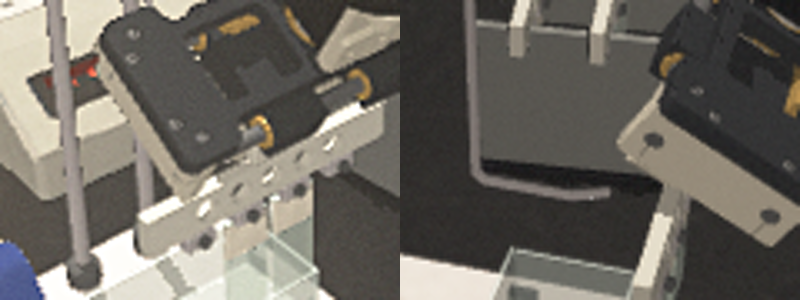

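```bash
python3 - <<'E'
from hk import *
plan(tgt(-.008,.163),tgt(.008,.161))
E
```

```text
1 x [[-0.0135, 0.0031, 0.0173], [0.07, -0.04, 0.29]]
1 x [[-0.0127, -0.0, 0.01], [0.0, -0.0, 0.0]]
```

Request:
drive_tool(
  motion=[
    [[-0.0045, 0.001, 0.0058], [0.02, 0, 0.1], 0.015],
    [[-0.0045, 0.001, 0.0058], [0.02, 0, 0.1], 0.015],
    [[-0.0045, 0.001, 0.0058], [0.02, 0, 0.1], 0.015],
    [[0, 0, 0], [0, 0, 0], 0.015],
    [[0, 0, 0], [0, 0, 0], 0.015],
    [[0, 0, 0], [0, 0, 0], 0.015],
  ],
)

```text
clock: 13.27
tcp_pos: [0.5688, -0.0545, 0.1884]
eef_rot: [0.042, 0.963, -0.011, 0.266]
wrist_force: [-0.4, 0.1, -0.9]
width: 0.0236
grip_force: 30.0
```

```bash
python3 - <<'E'
from hk import *
st();print("want",tgt(-.008,.163)[0]);plan(tgt(.008,.161),tgt(.017,.1575))
E
```

```text
t 13.27 tcp [ 0.5688 -0.0545  0.1884] q [ 0.44  0.23 -0.55  2.21  0.79  0.28  0.7 ] F [-0.4  0.1 -0.9] w 0.0236 g 30.0
yaw -4.95 lean 30.84 roll 0.02
want [ 0.5686743  -0.05509653  0.18887116]
1 x [[-0.0129, -0.0006, 0.0095], [0.04, -0.07, 0.03]]
1 x [[-0.0059, -0.0, 0.0076], [0.0, -0.0, 0.0]]
```

Request:
drive_tool(
  motion=[
    [[-0.0032, -0.0001, 0.0024], [0, 0, 0], 0.015],
    [[-0.0032, -0.0001, 0.0024], [0, 0, 0], 0.015],
    [[-0.0032, -0.0001, 0.0024], [0, 0, 0], 0.015],
    [[-0.0032, -0.0001, 0.0024], [0, 0, 0], 0.015],
    [[0, 0, 0], [0, 0, 0], 0.015],
    [[0, 0, 0], [0, 0, 0], 0.015],
  ],
)

```text
clock: 13.77
tcp_pos: [0.5852, -0.0559, 0.1865]
eef_rot: [0.041, 0.963, -0.011, 0.266]
wrist_force: [-0.4, -0.7, -0.7]
width: 0.0238
grip_force: 30.0
```

Request:
drive_tool(
  motion=[
    [[-0.003, 0, 0.0038], [0, 0, 0], 0.015],
    [[-0.003, 0, 0.0038], [0, 0, 0], 0.015],
    [[-0.0037, 0, 0.0026], [0, 0, 0], 0.015],
    [[-0.0037, 0, 0.0026], [0, 0, 0], 0.015],
    [[-0.0037, 0, 0.0026], [0, 0, 0], 0.015],
    [[0, 0, 0], [0, 0, 0], 0.015],
    [[0, 0, 0], [0, 0, 0], 0.015],
  ],
)

```text
clock: 14.35
tcp_pos: [0.6078, -0.0578, 0.1821]
eef_rot: [0.041, 0.963, -0.011, 0.266]
wrist_force: [-0.3, 0.7, -1.3]
width: 0.0238
grip_force: 30.0
```

```bash
python3 - <<'E'
from hk import *
st();print("want",tgt(.03,.157)[0]);plan(tgt(.03,.1535))
im=eyes.capture("scene");t=eyes.capture("side");cv2.imwrite("pics/sc7.png",im);cv2.imwrite("pics/si7.png",t)
cv2.imwrite("pics/c7.png",np.hstack([cv2.resize(im[240:330,215:335],(400,300),interpolation=2),cv2.resize(t[260:350,255:375],(400,300),interpolation=2)]))
E
```

```text
t 14.35 tcp [ 0.6078 -0.0578  0.1821] q [ 0.41  0.3  -0.52  2.13  0.83  0.3   0.69] F [-0.3  0.7 -1.3] w 0.0238 g 30.0
yaw -4.92 lean 30.84 roll 0.04
want [ 0.6065297  -0.05840845  0.18287116]
1 x [[0.0025, -0.0007, 0.0017], [0.08, -0.07, 0.04]]
```

Request:
drive_tool(
  motion=[
    [[0.0005, 0, 0.0009], [0, 0, 0], 0.015],
    [[0.0005, 0, 0.0009], [0, 0, 0], 0.015],
    [[0.0005, 0, 0.0009], [0, 0, 0], 0.015],
    [[0, 0, 0], [0, 0, 0], 0.015],
  ],
)

```text
clock: 14.78
tcp_pos: [0.6074, -0.0579, 0.1788]
eef_rot: [0.041, 0.963, -0.011, 0.266]
wrist_force: [0.0, -0.2, -1.3]
width: 0.0237
grip_force: 30.0
```

Request:
drive_tool(
  motion=[
    [[0.0005, 0, 0.0009], [0, 0, 0], 0.015],
    [[0, 0, 0], [0, 0, 0], 0.015],
  ],
)

```text
clock: 14.95
tcp_pos: [0.6077, -0.0579, 0.178]
eef_rot: [0.041, 0.963, -0.011, 0.266]
wrist_force: [-0.4, 0.2, -0.9]
width: 0.0236
grip_force: 30.0
```

Request:
drive_tool(
  motion=[
    [[0.0005, 0, 0.0009], [0, 0, 0], 0.015],
    [[0, 0, 0], [0, 0, 0], 0.015],
  ],
)

```text
clock: 15.12
tcp_pos: [0.6078, -0.0578, 0.1772]
eef_rot: [0.041, 0.963, -0.011, 0.267]
wrist_force: [-1.3, -0.4, 0.8]
width: 0.0234
grip_force: 30.0
```

Request:
drive_tool(
  motion=[
    [[0.0005, 0, 0.0009], [0, 0, 0], 0.015],
    [[0, 0, 0], [0, 0, 0], 0.015],
  ],
)

```text
clock: 15.28
tcp_pos: [0.6079, -0.0578, 0.1762]
eef_rot: [0.041, 0.963, -0.011, 0.267]
wrist_force: [0.2, -1.0, 2.5]
width: 0.0239
grip_force: 30.0
```

View pics/c7.png

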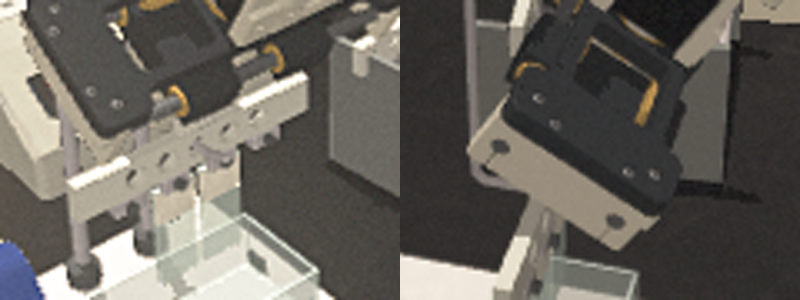

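Request:
drive_tool(
  motion=[
    [[0, 0, 0], [0, 0, 0], 0.028],
    [[0, 0, 0], [0, 0, 0], 0.034],
    [[0, 0, 0], [0, 0, 0], 0.045],
    [[0, 0, 0], [0, 0, 0], 0.06],
    [[0, 0, 0], [0, 0, 0], 0.06],
    [[0, 0, 0], [0, 0, 0], 0.06],
    [[0, 0, -0.008], [0, 0, 0], 0.06],
    [[0, 0, -0.02], [0, 0, 0], 0.06],
    [[0, 0, -0.03], [0, 0, 0], 0.06],
    [[0, 0, -0.03], [0, 0, 0], 0.06],
    [[0, 0, -0.03], [0, 0, 0], 0.06],
    [[0, 0, 0], [0, 0, 0], 0.06],
  ],
)

```text
clock: 16.28
tcp_pos: [0.5472, -0.0526, 0.2815]
eef_rot: [0.042, 0.962, -0.012, 0.269]
wrist_force: [0.9, -0.5, 0.1]
width: 0.0599
grip_force: 0.0
```

```bash
python3 - <<'E'
from hk import *
st()
im=eyes.capture("scene");w=eyes.capture("wrist")
for l in ("carrier_mid","knob_top"):
    print(l,[(np.round(d['rect']).astype(int).tolist(),round(d['conf'],2)) for d in eyes.spot_in(l,"scene")][:3])
cv2.imwrite("pics/c8.png",np.hstack([cv2.resize(im[160:370,200:410],(400,400),interpolation=2),cv2.resize(w[60:420,140:500],(400,400))]))
plan(([.50,-.055,.43],tool(-5,15)),([.61,-.06,.40],tool(-5,10)))
E
```

```text
t 16.28 tcp [ 0.5472 -0.0526  0.2815] q [ 0.79  0.08 -0.85  2.11  0.29  0.46  1.21] F [ 0.9 -0.5  0.1] w 0.0599 g 0.0
yaw -4.98 lean 31.11 roll -0.02
carrier_mid [([237, 260, 311, 327], 0.79)]
knob_top [([214, 176, 285, 287], 0.79)]
5 x [[-0.0042, -0.0012, -0.0319], [0.0, 3.18, 0.01]]
3 x [[-0.0334, 0.0015, 0.0182], [-0.0, 1.67, 0.0]]
```

View pics/c8.png

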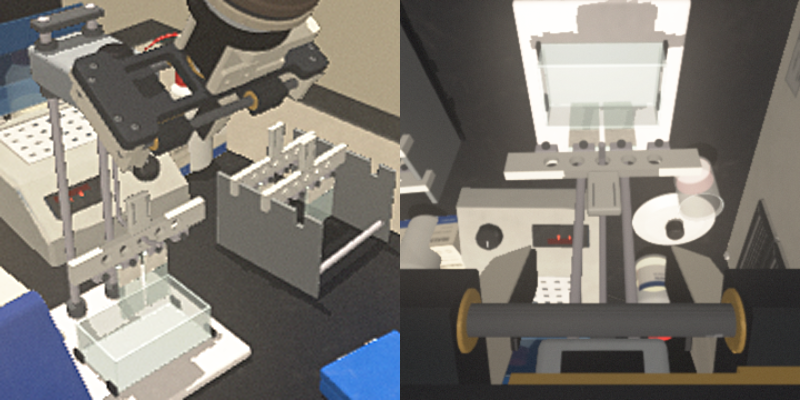

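Request:
drive_tool(
  motion=[
    [[-0.0042, -0.0012, -0.0319], [0, 3.18, 0.01], 0.03],
    [[-0.0042, -0.0012, -0.0319], [0, 3.18, 0.01], 0],
    [[-0.0042, -0.0012, -0.0319], [0, 3.18, 0.01], 0],
    [[-0.0042, -0.0012, -0.0319], [0, 3.18, 0.01], 0],
    [[-0.0042, -0.0012, -0.0319], [0, 3.18, 0.01], 0],
    [[0, 0, 0], [0, 0, 0], 0],
    [[0, 0, 0], [0, 0, 0], 0],
  ],
)

```text
clock: 17.07
tcp_pos: [0.5013, -0.0549, 0.431]
eef_rot: [0.043, 0.99, -0.005, 0.131]
wrist_force: [-0.3, 0.0, -0.6]
width: 0.0176
grip_force: 0.0
```

```bash
python3 - <<'E'
from h import *
st()
plan(([.618,-.059,.375],tool(-5,5)))
E
```

```text
t 17.07 tcp [ 0.5013 -0.0549  0.431 ] q [ 0.88  0.03 -0.89  1.67  0.05  1.2   1.47] F [-0.3  0.  -0.6] w 0.0176 g 0.0
yaw -4.95 lean 15.05 roll 0.07
4 x [[-0.0259, 0.0015, 0.0195], [0.02, 2.52, 0.01]]
```

Request:
drive_tool(
  motion=[
    [[-0.0259, 0.0015, 0.0195], [0.02, 2.52, 0.01], 0],
    [[-0.0259, 0.0015, 0.0195], [0.02, 2.52, 0.01], 0],
    [[-0.0259, 0.0015, 0.0195], [0.02, 2.52, 0.01], 0],
    [[-0.0259, 0.0015, 0.0195], [0.02, 2.52, 0.01], 0],
    [[0, 0, 0], [0, 0, 0], 0],
    [[0, 0, 0], [0, 0, 0], 0],
    [[0, 0, 0], [0, 0, 0], 0],
  ],
)

```text
clock: 17.65
tcp_pos: [0.6164, -0.0576, 0.3722]
eef_rot: [0.043, 0.998, -0.002, 0.042]
wrist_force: [-1.2, 0.2, 1.2]
width: 0.0003
grip_force: 0.0
```

```bash
python3 - <<'E'
from h import *
st();plan(([.619,-.059,.350],tool(-5,5)),([.619,-.059,.304],tool(-5,5)))
E
```

```text
t 17.65 tcp [ 0.6164 -0.0576  0.3722] q [ 0.58  0.43 -0.88  1.39  0.36  1.4   1.2 ] F [-1.2  0.2  1.2] w 0.0003 g 0.0
yaw -4.89 lean 4.79 roll 0.01
1 x [[-0.0008, -0.0011, 0.0223], [0.02, -0.19, 0.11]]
2 x [[0.002, -0.0, 0.0229], [0.0, 0.0, -0.0]]
```

Push down slowly, with force checks.

Request:
drive_tool(
  motion=[
    [[-0.0005, -0.0005, 0.008], [0, 0, 0], 0],
    [[-0.0005, -0.0005, 0.008], [0, 0, 0], 0],
    [[0, 0, 0.004], [0, 0, 0], 0],
    [[0.0003, 0, 0.004], [0, 0, 0], 0],
    [[0.0003, 0, 0.004], [0, 0, 0], 0],
    [[0.0003, 0, 0.004], [0, 0, 0], 0],
    [[0.0003, 0, 0.004], [0, 0, 0], 0],
    [[0.0003, 0, 0.004], [0, 0, 0], 0],
  ],
)

```text
clock: 18.32
tcp_pos: [0.6192, -0.0604, 0.3345]
eef_rot: [0.044, 0.998, -0.002, 0.043]
wrist_force: [-3.1, -0.9, 3.9]
width: 0.0001
grip_force: 2.2
```

Request:
drive_tool(
  motion=[
    [[0.0003, 0, 0.004], [0, 0, 0], 0],
    [[0.0003, 0, 0.004], [0, 0, 0], 0],
    [[0.0003, 0, 0.004], [0, 0, 0], 0],
    [[0.0003, 0, 0.004], [0, 0, 0], 0],
    [[0.0002, 0, 0.003], [0, 0, 0], 0],
  ],
)

```text
clock: 18.73
tcp_pos: [0.6197, -0.0602, 0.3148]
eef_rot: [0.044, 0.998, -0.002, 0.043]
wrist_force: [-2.5, -1.2, 2.3]
width: 0.0002
grip_force: 1.9
```

Request:
drive_tool(
  motion=[
    [[0.0002, 0, 0.0025], [0, 0, 0], 0],
    [[0.0002, 0, 0.0025], [0, 0, 0], 0],
    [[0.0002, 0, 0.0025], [0, 0, 0], 0],
  ],
)

```text
clock: 18.98
tcp_pos: [0.6198, -0.0602, 0.3076]
eef_rot: [0.044, 0.998, -0.002, 0.043]
wrist_force: [-3.2, -1.0, 3.0]
width: 0.0003
grip_force: 1.8
```

Request:
drive_tool(
  motion=[
    [[0.0002, 0, 0.002], [0, 0, 0], 0],
    [[0.0002, 0, 0.002], [0, 0, 0], 0],
  ],
)

```text
clock: 19.15
tcp_pos: [0.6198, -0.0602, 0.3037]
eef_rot: [0.044, 0.998, -0.002, 0.043]
wrist_force: [-1.1, 0.3, 4.0]
width: 0.0005
grip_force: 1.7
```

Request:
drive_tool(
  motion=[
    [[0.0001, 0, 0.0015], [0, 0, 0], 0],
    [[0, 0, 0], [0, 0, 0], 0],
  ],
)

```text
clock: 19.32
tcp_pos: [0.6198, -0.0602, 0.3022]
eef_rot: [0.044, 0.998, -0.002, 0.043]
wrist_force: [-1.5, -1.3, 1.6]
width: 0.0004
grip_force: 0.7
```

Request:
drive_tool(
  motion=[
    [[0.0001, 0, 0.0015], [0, 0, 0], 0],
    [[0.0001, 0, 0.0015], [0, 0, 0], 0],
  ],
)

```text
clock: 19.48
tcp_pos: [0.6202, -0.0601, 0.3016]
eef_rot: [0.044, 0.998, -0.002, 0.044]
wrist_force: [-13.1, -2.7, 30.1]
width: 0.0002
grip_force: 15.6
```

Request:
drive_tool(
  motion=[
    [[0.0001, 0, 0.0015], [0, 0, 0], 0],
    [[0, 0, 0], [0, 0, 0], 0],
  ],
)

```text
clock: 19.65
tcp_pos: [0.6202, -0.06, 0.3016]
eef_rot: [0.044, 0.998, -0.003, 0.045]
wrist_force: [-13.1, -2.7, 28.9]
width: 0.0002
grip_force: 15.1
```

Request:
drive_tool(
  motion=[
    [[0.0001, 0, 0.0012], [0, 0, 0], 0],
    [[0, 0, 0], [0, 0, 0], 0],
  ],
)

```text
clock: 19.82
tcp_pos: [0.6202, -0.06, 0.3015]
eef_rot: [0.044, 0.998, -0.003, 0.045]
wrist_force: [-16.9, -3.6, 36.8]
width: 0.0005
grip_force: 19.1
```

Lower stop reached (the force jumps and the tool stops moving). Retreat straight up and back.

Request:
drive_tool(
  motion=[
    [[-0.0003, 0, -0.004], [0, 0, 0], 0],
    [[-0.0005, 0, -0.006], [0, 0, 0], 0],
    [[-0.002, 0, -0.025], [0, 0, 0], 0],
    [[-0.002, 0, -0.03], [0, 0, 0], 0],
    [[-0.002, 0, -0.03], [0, 0, 0], 0],
    [[0.035, 0, 0], [0, 0, 0], 0],
    [[0.035, 0, 0], [0, 0, 0], 0],
    [[0.035, 0, 0], [0, 0, 0], 0],
    [[0, 0, 0], [0, 0, 0], 0],
    [[0, 0, 0], [0, 0, 0], 0],
    [[0, 0, 0], [0, 0, 0], 0],
    [[0, 0, 0], [0, 0, 0], 0],
  ],
)

```text
clock: 20.82
tcp_pos: [0.5152, -0.0512, 0.3829]
eef_rot: [0.044, 0.998, -0.002, 0.044]
wrist_force: [0.3, 0.4, 0.2]
width: 0.0002
grip_force: 0.0
```

```bash
python3 - <<'E'
from h import *
st()
for n in ("scene","side"):
    eyes.capture(n)
    for l in ("carrier_mid","carrier_left","carrier_wide","knob_top"):
        ds=eyes.silhouettes(l,n)[:1]
        print(n,l,[(np.round(d['rect']).astype(int).tolist(),round(d['conf'],2)) for d in ds])
s=cam("scene")
u=np.array([.0872,.9962,0]);c=np.array([.602,-.0574,.108])
print("expected bar ends+tab top px",proj(s,[c-.075*u,c+.075*u,c+[0,0,.05]]).round(0).tolist(), "knob",proj(s,[[.62,-.059,.2945]]).round())
E
```

```text
t 20.82 tcp [ 0.5152 -0.0512  0.3829] q [ 0.76  0.23 -0.94  1.6   0.21  1.33  1.28] F [0.3 0.4 0.2] w 0.0002 g 0.0
yaw -5.04 lean 4.98 roll 0.03
scene carrier_mid [([237, 282, 309, 342], 0.68)]
scene carrier_left [([320, 222, 364, 262], 0.75)]
scene carrier_wide [([336, 230, 381, 275], 0.73)]
scene knob_top [([217, 197, 290, 308], 0.76)]
side carrier_mid [([290, 303, 313, 361], 0.84)]
side carrier_left [([293, 228, 307, 246], 0.51)]
side carrier_wide [([313, 229, 326, 278], 0.81)]
side knob_top [([218, 229, 319, 342], 0.69)]
expected bar ends+tab top px [[306.0, 287.0], [238.0, 321.0], [272.0, 281.0]] knob [[262. 208.]]
```

```bash
python3 -c "
from bench import arm
print(arm.close_job())"
```

```text
the job is handed in; nothing more can be done
None
```

The front carrier (`carrier_mid`) hangs on the hook by its middle hole and the lift head is at its lower stop; the other two carriers are still in their notches. It was handed in at about 21 s, I viewed 11 pictures against your limit of 10, and the final lowered position was checked by the networks' detections and the force jump at the stop, not by a picture.

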